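# Tip the fourth battery cell upright in the stacking jig and close the jig

### The job

The fourth cell of the battery pack lies on its narrow side in front of the stacking jig, beside the row of three. Do not lift it: tip it up on its foot, the foot staying on the mat, without letting it fall, so that it stands upright and square to the row with its side up against the jig's long aluminium rail. Then slide the moving end plate (the one with the red handle) home until the four cells stand squeezed together without gaps, and let go; the three standing cells must stay upright in their places and the tools, meter and circuit board stay where they are.

Things in the scene. Friction and masses are not known exactly. Their poses are not given: they have to be found in the camera images.
- jig: Stacking jig, fixed on the bench: black mat 350 x 330 mm, 2 mm thick, a rail, a fixed end plate 120 mm high. Origin on the bench (underside of the mat), below the middle of the fourth cell's final place. z up; x along the row: standing cells and fixed plate to -x, moving end plate to +x; +y: the open side where the fourth cell lies; -y: the rail. Mat: x -130 to 220, y -65 to 265 mm.
- rail_face (a point): On the jig's slotted aluminium rail (back stop, 30 x 30 mm, 350 mm long, along the row), middle of its face towards the cells, behind the fourth cell's final place: in the jig's frame at x = 0, y = -35, z = 17 mm. The rail's top is 32 mm above the bench. Axes as the jig's.
- cell: Fourth cell, a blue box 27 mm thick (x), 70 mm wide (z), 180 mm long (y, foot to head), 0.55 to 0.78 kg. Origin in the middle of the 27 mm wide side it lies on at the start; z up while it lies, foot towards the rail. Foot face at y = -90, head face at y = +90, opposite side at z = 70 mm. Tipped up about the foot's lower edge, y points up and z towards the rail.
- cell_foot (a point): Middle of the fourth cell's foot face (27 x 70 mm); axes as the cell's. 37 mm above the bench while the cell lies, 2 mm when it stands on the mat; finally at about x = 0, y = 0 in the jig's frame. At the start the foot's lower edge lies 10 to 60 mm farther to +y than where it must stand, and 35 to 70 mm farther to +x.
- cell_head (a point): Middle of the fourth cell's white head face, between its two studs (9 mm long, one with a red and one with a black collar). Axes as the cell's.
- row1: First standing cell, next to the fixed end plate. Same 27 x 70 x 180 mm cell, 0.65 kg, loose. Origin in the middle of its foot; x thickness, y width, z up.
- row2: Second standing cell, in the middle of the row; as row1.
- row3: Third standing cell; the fourth must end against its +x face. As row1; the row is loose by less than 1 mm in all.
- plate (a joint): Travel of the moving end plate (m): 0 = farthest from the row, grows as it slides towards the row (to -x of the jig), up to 0.135. It slides with about 2.5 N of friction and stays where it is left. Squeezed against four cells it reads about 0.127.
- plate_face (a point): Face of the moving end plate towards the cells, middle of its width, 60 mm above the bench; axes as the jig's. The plate is 12 mm thick, 68 mm wide, its top 122 mm above the bench. Squeezed against four cells this point is at about x = 13 mm in the jig's frame.
- plate_handle (a point): On the axis of the red round handle of the moving plate, 90 mm above the bench: an upright grip of 26 mm diameter, 60 to 112 mm above the bench, on the carriage over the rail. It is 58 mm behind plate_face (to +x of the jig) and 50 mm to -y of it, with 33 mm free between grip and plate. Axes as the jig's.
- board: Green battery-protection circuit board with black power transistors, 100 x 150 x 15 mm, lying on the bench. Origin in the middle of its underside.
- meter: Yellow hand-held multimeter with black face, 165 x 80 x 47 mm, lying on the bench. Origin in the middle of its underside.
- screwdriver: Screwdriver with green handle, 200 mm long, lying on the bench along its x axis, handle to -x.
- pliers: Pliers with red handles, 165 x 70 x 20 mm, lying on the bench along its x axis, jaws to +x. Origin under the pivot.
Things that resemble listed ones, but are neither listed nor needed, are in the scene too. Leave any green or orange look-alike of the cell alone.

How it is judged:
By the outcome, as a careful person would: the job done as asked, in the order asked, and still so for the second after the job is handed in, with the robot touching nothing.
It also fails if it takes over 64 s, if anything falls off the work surface, if the arm or the gripper's body presses on something with over 40 N, if the wrist force passes 120 N, or if a joint passes its speed limit or range.

### The arm

A 7-joint arm with a two-finger parallel gripper is mounted at the origin on the work surface. World frame = base frame: x ahead of the robot, y to its left, z up, the work surface at z = 0. Lengths are in m, angles in rad, forces in N, time in s.
With the tool pointing down it reaches from about 0.4 to 0.85 m from the base axis. Payload 10.4 kg.
Tool frame: the origin (TCP) lies on the front face of the gripper's body, between the roots of the fingers; the fingertips stand 70 mm ahead of it and the grasp point (between the pads) lies 51 mm ahead of it (grasp_offset is the distance from the TCP to the grasp point, in m); z points along the fingers, y is the direction in which the jaws open and shut (so a half turn about z gives the same grasp; the last joint's range is limited). The gripper opens to 87 mm and grips with 3 to 60 N. Pads are 19 mm wide; open, the fingers measure 117 mm over their backs; the gripper's body (75 mm by 190 mm) begins 51 mm behind the grasp point.
Start: joints at [-1.15, 0.332, -0.065, 1.46, 0.022, 1.35, -0.088], TCP at [0.268, 0.564, 0.292] pointing down, gripper open.
Joint ranges: [-2.6, 2.6], [-0.5, 2.12], [-1.47, 1.34], [0.16, 2.42], [-1.27, 4.41], [0.06, 2.06], [-2.6, 2.6]. Speed limits (rad/s): [2.22, 2.22, 2.79, 2.79, 3.14, 3.14, 3.14].

### API

Orientations are given as a unit quaternion [x, y, z, w].
In Python, from bench import * gives the robot as it stands. The module is installed in compiled form; this text tells all that it offers.
- The arm moves only by the tool arm_command, never from a script. Its argument "commands" is a list of rows, each a list of 3 entries, a list of its own where there are three numbers: the opening in per cent of the stroke, from 0 (shut) to 100 (fully open), then the shift along the tool's x, y, z in m, then the turn, a rotation vector about the tool's x, y, z in rad. A call has exactly 10 rows; each row is the pose to reach, as a shift and turn from the pose commanded when the call began, along the tool's axes at that moment; what a row does not reach only later rows make up. A row lasts 1/12 s, in which the tool goes at most 41.7 mm and 7.16 degrees, less where a joint would pass 70% of its speed; a pose out of reach is approached as far as the arm can. A call with a gripper value outside its range is refused whole. The fingers move at their own pace and stop on an object; "squeeze" is the grip in N (left out, the last holds). Time passes only in rows, so rows that repeat a pose let the fingers close, or fill a call up. It gives the time, the measured TCP pose, the force and the opening at its end, in the units of the state.
- read_state(): the state, without advancing time (a new reading comes with each control period).
- camera(name): name is "scene" or "top"; returns a dict with "pixels" (420x560x3 uint8, red, green, blue), "fx", "fy", "cx", "cy" (pixels), "rvec" (rotation vector, rad) and "tvec" (3), from world to camera coordinates, as OpenCV has them. Camera axes: x right, y down, z forward; pixel columns grow to the right and rows downward; lengths in m; the calibration is good to about 2 mm. A picture is of the moment at which its call begins. There is no depth.
- close_job(): hands the job in, once; it reports no verdict.
The state is a dict: "time": time; "joint_positions": joint angles; "joint_vel": joint speeds; "joint_torque": joint torques, N m; "ee_pos": TCP position; "eef_rot": TCP orientation; "ft_force": force on the tool from outside, world axes, zero at the start; "torque": the same for the moment, N m; "width": finger opening in m.
Only numpy, scipy, OpenCV 4.12 (cv2) and the standard library are available. Lean on these libraries where they do the work, as an engineer would, in place of code of your own. Each camera call takes 0.05 s, during which the arm holds its last target.

## Working session

There is one attempt and no reset: what is moved stays moved. The work goes in short steps, Python scripts to look and compute and a tool call to move; the robot and the scene stay as the last step left them, time stands still between calls to the robot, and variables do not carry over. Pictures are saved under pics/ and viewed, and the job is handed in when it is done.

Besides the shell and the picture viewer there is one more tool, called after "Request:" as name(argument=value, ...), one argument or row to a line, values as JSON. arm_command: Moves the arm, as the interface text tells. Its arguments: {"type":"object","properties":{"commands":{"type":"array","items":{"type":"array"}},"squeeze":{"type":"number"}},"required":["commands"]}

```bash
mkdir -p pics
python3 - <<'E'
from bench import *
import cv2
for n in ("scene","top"):
    c=camera(n); cv2.imwrite(f"pics/{n}0.png",c["pixels"][:,:,::-1])
    print(n,c["fx"],c["fy"],c["cx"],c["cy"],c["rvec"],c["tvec"])
s=read_state(); print(s)
E
```

```text
scene 473.3478850741421 473.3478850741421 271.71358991920306 207.11242531109806 [ 1.98769054  1.56661349 -0.57291401] [-0.22723534 -0.31222911  1.69781362]
top 404.4008712431647 404.4008712431647 277.02742690195373 210.68470631654844 [ 2.17352647 -2.17456189  0.09372435] [0.13317694 0.55134141 1.20218255]
{'time': 0.1, 'joint_positions': array([-1.14963198,  0.3328127 , -0.06467569,  1.46086053,  0.02161925,
        1.34991965, -0.08847888]), 'joint_vel': array([-3.03000838e-05, -2.57724975e-03,  1.34036487e-03, -1.82122423e-03,
        4.28267186e-05, -1.60393640e-05,  8.94432782e-04]), 'joint_torque': array([ 1.19833679e-03, -6.24538207e+01,  2.48112122e-02, -3.90710771e+01,
       -6.13593799e-02,  3.66463617e-02,  6.74549619e-05]), 'ee_pos': array([0.26824305, 0.56421659, 0.29152935]), 'eef_rot': array([ 2.20055433e-01,  9.75487151e-01, -6.44361241e-04, -1.00999214e-04]), 'ft_force': array([-0.21157966,  0.27181761,  0.14431158]), 'torque': array([ 0.01961385,  0.00455517, -0.01975143]), 'width': 0.08668634386418955}
```

View pics/scene0.png

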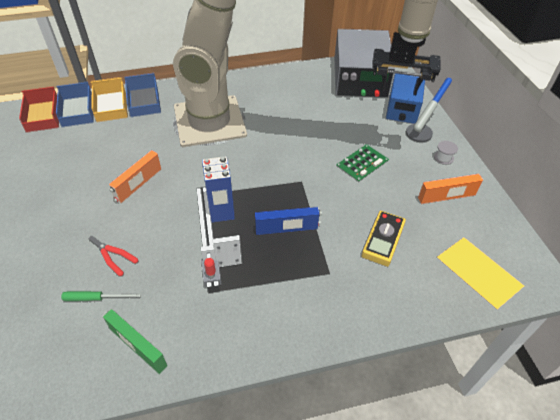

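View pics/top0.png

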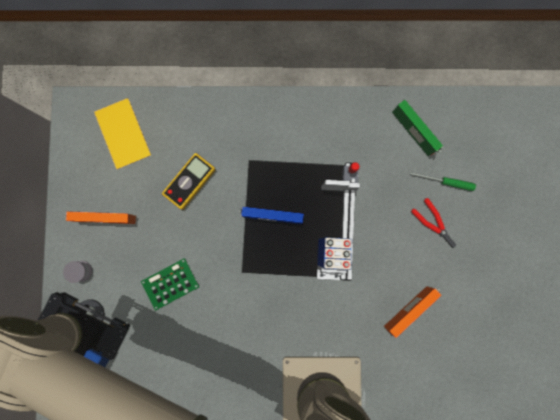

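The fourth cell is the blue box lying on the black mat (top 272,215; scene 287,221). The look-alikes are orange (top 98,217 and 413,312), green (top 418,127), plus a blue device at top (95,357). I'll take a close crop to check.

```bash
cat > h.py <<'E'
from bench import *
import cv2, numpy as np
from scipy.spatial.transform import Rotation as R
def ray(c,u,v):
    Rm=cv2.Rodrigues(np.array(c["rvec"],float))[0]; t=np.array(c["tvec"],float)
    d=Rm.T@np.array([(u-c["cx"])/c["fx"],(v-c["cy"])/c["fy"],1]); return -Rm.T@t,d
def atz(c,u,v,z):
    o,d=ray(c,u,v); return o+d*(z-o[2])/d[2]
def proj(c,p):
    K=np.array([[c["fx"],0,c["cx"]],[0,c["fy"],c["cy"]],[0,0,1]])
    return cv2.projectPoints(np.atleast_2d(np.array(p,float)),np.array(c["rvec"],float),np.array(c["tvec"],float),K,None)[0][:,0]
def crop(c,x0,y0,x1,y1,f,name):
    im=cv2.resize(c["pixels"][y0:y1,x0:x1,::-1],None,fx=f,fy=f,interpolation=cv2.INTER_CUBIC); cv2.imwrite(name,im)
E
python3 - <<'E'
from h import *
c=camera("top"); crop(c,230,150,370,290,5,"pics/t1.png") 
c=camera("scene"); crop(c,185,145,345,295,5,"pics/s1.png")
E
```

```text
(no output)
```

View pics/t1.png

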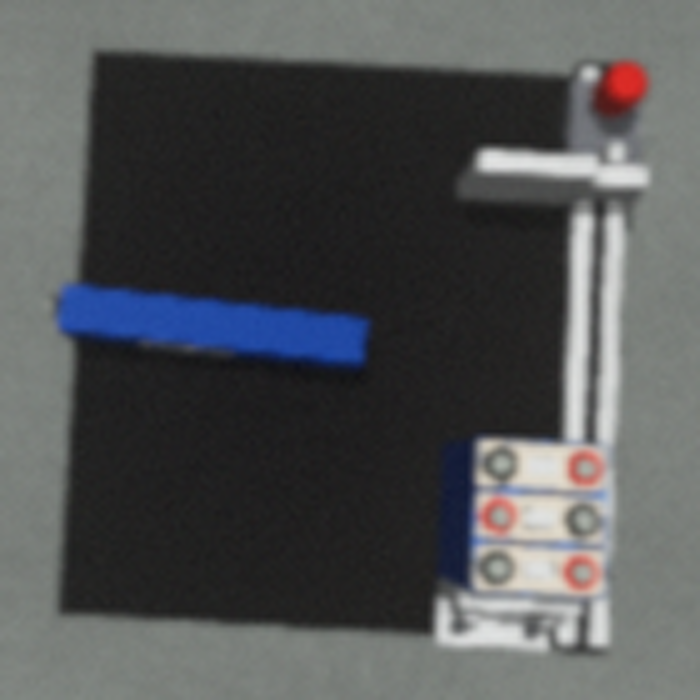

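View pics/s1.png

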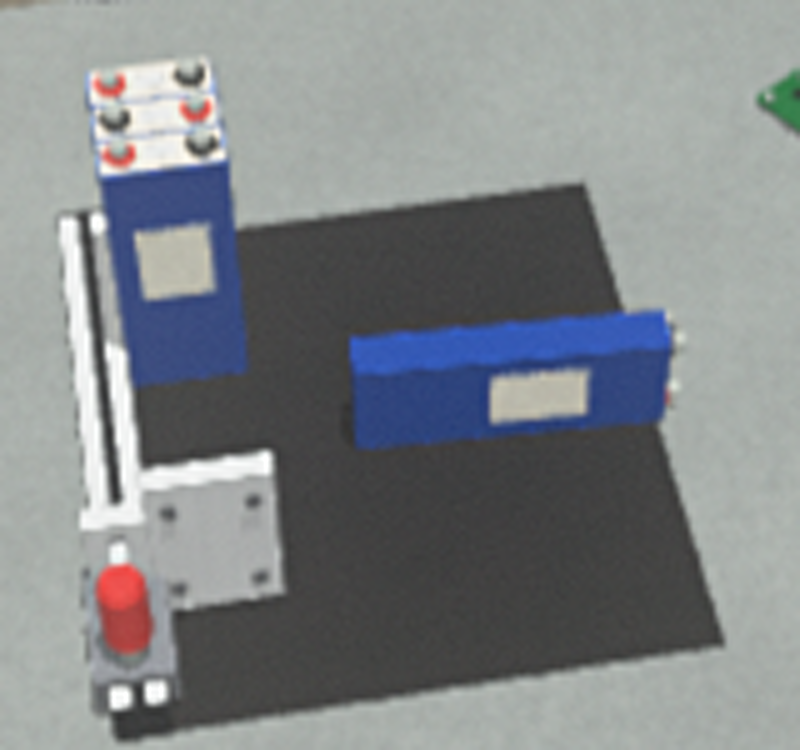

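```bash
cat > fit.py <<'E'
from h import *
from scipy.optimize import least_squares
ct=camera("top"); cs=camera("scene")
T=lambda u,v:(ct,230+(u+.5)/5-.5,150+(v+.5)/5-.5)
S=lambda u,v:(cs,185+(u+.5)/5-.5,145+(v+.5)/5-.5)
J=[(T(95,52),(220,265,2)),(T(62,612),(-130,265,2)),(T(476,437),(-13.5,35,182)),(T(606,445),(-13.5,-35,182)),(T(472,590),(-95,35,182)),(T(603,598),(-95,-35,182)),
(S(723,643),(220,265,2)),(S(583,184),(-130,265,2)),(S(100,178),(-13.5,-35,182)),(S(228,160),(-13.5,35,182)),(S(88,72),(-95,-35,182)),(S(208,58),(-95,35,182)),(S(246,372),(-13.5,35,2))]
C=[(T(62,285),(13.5,90,70)),(T(370,318),(13.5,-90,70)),(T(365,366),(-13.5,-90,70)),(T(60,332),(-13.5,90,70)),
(S(350,340),(-13.5,-90,70)),(S(358,378),(13.5,-90,70)),(S(665,312),(-13.5,90,70)),(S(670,342),(13.5,90,70)),(S(356,448),(13.5,-90,0)),(S(663,420),(13.5,90,0))]
def fit(L,z0,x0):
    def f(p):
        out=[]
        for (c,u,v),q in L:
            q=np.array(q)/1000; co,si=np.cos(p[2]),np.sin(p[2])
            w=[p[0]+co*q[0]-si*q[1],p[1]+si*q[0]+co*q[1],q[2]+z0]
            out+=list(proj(c,w)[0]-[u,v])
        return np.array(out)
    r=least_squares(f,x0,loss="soft_l1"); print(np.round(r.x,4)); print(np.round(f(r.x).reshape(-1,2),1).tolist()); return r.x
j=fit(J,0,[.5,0,0]); k=fit(C,0.002,[.5,0.1,0])
d=k[:2]-j[:2]; co,si=np.cos(j[2]),np.sin(j[2])
print("cell in jig",co*d[0]+si*d[1],-si*d[0]+co*d[1],np.degrees(k[2]-j[2]))
np.save("j.npy",j); np.save("k.npy",k)
E
python3 fit.py
```

```text
[ 0.4809 -0.0295 -0.0572]
[[-0.2, -0.9], [-0.9, -0.2], [0.2, -0.6], [0.9, -0.7], [-0.4, 0.0], [0.2, -0.0], [0.3, -0.2], [0.2, -1.0], [-0.8, -0.5], [-0.2, -0.2], [-0.9, -0.3], [0.3, -0.6], [0.3, -0.4]]
[ 0.5378  0.147  -0.1091]
[[0.0, -0.6], [-0.3, -0.6], [-0.2, -1.0], [-0.6, -0.9], [-0.5, -0.9], [-1.1, -1.0], [-0.4, -1.4], [0.4, -0.2], [-0.1, 0.2], [-0.1, -0.5]]
cell in jig 0.046760282557885446 0.17942799043837274 -2.9752545480479653
```

The crops confirm it: this is the blue cell with its white head and studs at +y (top crop 60,305; scene crop 675,365) and its foot towards the rail. In the jig frame the foot is at about (42, 90) mm, with 3° of yaw to remove. My plan is to grip it near the head across its thickness, with the tool tilted about 50°. I then rotate tool and cell together about the foot's lower edge, so the tool ends 40° off vertical on the rail side. After that I slide it to the rail.

```bash
cat > g.py <<'E'
from h import *
j=np.load("j.npy"); k=np.load("k.npy")
def X(p): # 4x4 of planar pose
    M=np.eye(4); M[:3,:3]=R.from_rotvec([0,0,p[2]]).as_matrix(); M[:2,3]=p[:2]; return M
MJ=X(j); MC=X(k); MC[2,3]=.002
def cur(s=None):
    s=s or read_state(); M=np.eye(4); M[:3,:3]=R.from_quat(s["eef_rot"]).as_matrix(); M[:3,3]=s["ee_pos"]; return M
def delta(A,B):
    D=np.linalg.inv(A)@B; return np.round(D[:3,3],4).tolist(),np.round(R.from_matrix(D[:3,:3]).as_rotvec(),4).tolist()
def grasp_in_cell(a,p,back=0.):
    """tool pose in cell frame: y_tool = cell x, z_tool=(0,-sin a,-cos a); grasp point p"""
    z=np.array([0,-np.sin(a),-np.cos(a)]); y=np.array([1.,0,0]); x=np.cross(y,z)
    M=np.eye(4); M[:3,:3]=np.c_[x,y,z]; M[:3,3]=np.array(p)-(.051+back)*z; return M
A=np.radians(50); P=[0,.070,.035]
E
python3 - <<'E'
from g import *
for b in (.12,0): 
    G=MC@grasp_in_cell(A,P,b); print(G[:3,3],delta(cur(),G))
E
```

```text
[0.55967843 0.34679646 0.14691668] ([-0.3566, -0.0713, 0.1451], [0.5371, -0.7557, 1.1527])
[0.54967099 0.25541748 0.06978217] ([-0.3868, -0.1581, 0.2223], [0.5371, -0.7557, 1.1527])
```

Request:
arm_command(
  commands=[
    [60,[-0.357,-0.071,0.06],[0.537,-0.756,1.153]],
    [60,[-0.357,-0.071,0.06],[0.537,-0.756,1.153]],
    [60,[-0.357,-0.071,0.06],[0.537,-0.756,1.153]],
    [60,[-0.357,-0.071,0.06],[0.537,-0.756,1.153]],
    [60,[-0.357,-0.071,0.06],[0.537,-0.756,1.153]],
    [60,[-0.357,-0.071,0.06],[0.537,-0.756,1.153]],
    [60,[-0.357,-0.071,0.06],[0.537,-0.756,1.153]],
    [60,[-0.357,-0.071,0.06],[0.537,-0.756,1.153]],
    [60,[-0.357,-0.071,0.06],[0.537,-0.756,1.153]],
    [60,[-0.357,-0.071,0.06],[0.537,-0.756,1.153]],
  ],
  squeeze=20,
)

```text
time: 1.13
ee_pos: [0.5652, 0.34, 0.232]
eef_rot: [0.627, 0.685, -0.276, 0.248]
ft_force: [0.4, -1.5, 0.2]
width: 0.0524
```

Run:
```python
from g import *
s=read_state(); print(s["time"],s["joint_positions"].round(2),s["ee_pos"],s["ft_force"])
print(delta(cur(),MC@grasp_in_cell(A,P,.12)))
```

```text
1.1333 [-1.    0.78  0.34  1.13  0.32  1.78 -0.62] [0.56516699 0.34002206 0.23197418] [ 0.44158644 -1.45937802  0.1633554 ]
([0.0637, 0.0007, 0.0571], [0.0778, -0.1098, 0.1656])
```

Request:
arm_command(
  commands=[
    [60,[0.02,0,0.018],[0.078,-0.11,0.166]],
    [60,[0.04,0,0.036],[0.078,-0.11,0.166]],
    [60,[0.064,0.001,0.057],[0.078,-0.11,0.166]],
    [60,[0.064,0.001,0.057],[0.078,-0.11,0.166]],
    [60,[0.064,0.001,0.057],[0.078,-0.11,0.166]],
    [60,[0.064,0.001,0.057],[0.078,-0.11,0.166]],
    [60,[0.064,0.001,0.057],[0.078,-0.11,0.166]],
    [60,[0.064,0.001,0.057],[0.078,-0.11,0.166]],
    [60,[0.064,0.001,0.057],[0.078,-0.11,0.166]],
    [60,[0.064,0.001,0.057],[0.078,-0.11,0.166]],
  ],
)

```text
time: 1.97
ee_pos: [0.5548, 0.3549, 0.1483]
eef_rot: [0.672, 0.611, -0.311, 0.28]
ft_force: [0.0, -0.5, 0.6]
width: 0.0521
```

Run:
```python
from g import *
s=read_state(); print(s["time"],s["joint_positions"].round(2),s["ee_pos"],s["ft_force"])
print(delta(cur(),MC@grasp_in_cell(A,P,.12)),delta(cur(),MC@grasp_in_cell(A,P,0)))
c=camera("scene"); crop(c,185,95,385,245,4,"pics/s2.png")
c=camera("top"); crop(c,190,130,340,280,4,"pics/t2.png")
```

```text
1.9667 [-1.02  0.95  0.36  1.07  0.27  1.81 -0.83] [0.55481597 0.35490716 0.14830679] [ 0.0174782  -0.45299004  0.60009405]
([-0.0039, 0.0056, 0.0067], [0.0062, -0.0091, 0.0117]) ([-0.005, 0.0049, 0.1267], [0.0062, -0.0091, 0.0117])
```

View pics/s2.png

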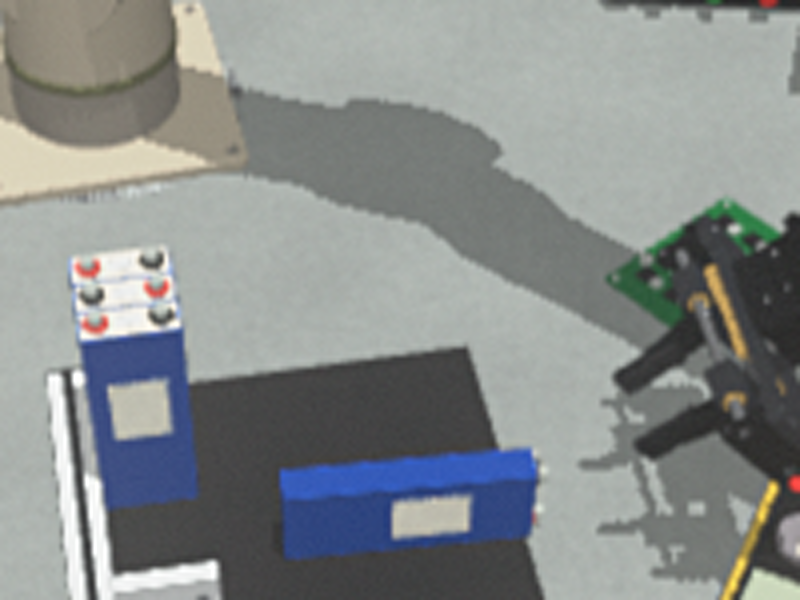

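View pics/t2.png

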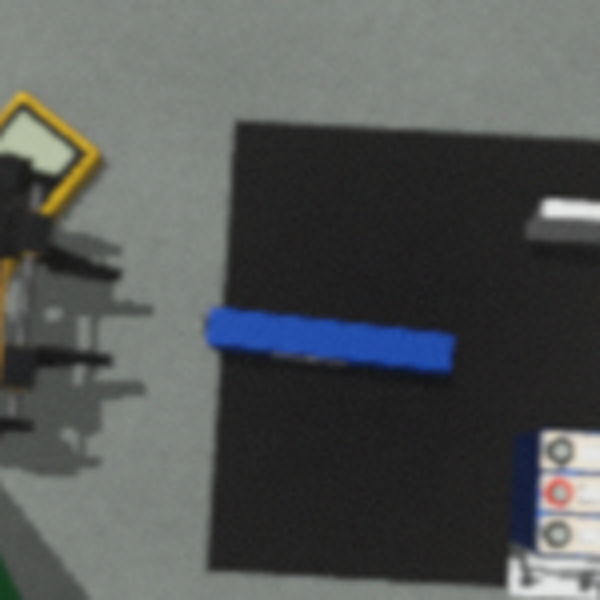

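The jaws straddle the cell's line, ahead of its head (scene crop 640,400). I'll check that the body clears the meter before going in.

Run:
```python
from g import *
c=camera("top")
for p in [(213,160),(203,152),(182,208),(164,195)]: print(atz(c,*p,.047).round(3))
print(MC@np.array([0,.09,0,1]))
```

```text
[0.703 0.326 0.047]
[0.728 0.356 0.047]
[0.558 0.416 0.047]
[0.597 0.471 0.047]
[0.54759513 0.23646254 0.002      1.        ]
```

Request:
arm_command(
  commands=[
    [60,[-0.005,0.005,0.01],[0.006,-0.009,0.012]],
    [60,[-0.005,0.005,0.025],[0.006,-0.009,0.012]],
    [60,[-0.005,0.005,0.04],[0.006,-0.009,0.012]],
    [60,[-0.005,0.005,0.055],[0.006,-0.009,0.012]],
    [60,[-0.005,0.005,0.065],[0.006,-0.009,0.012]],
    [60,[-0.005,0.005,0.075],[0.006,-0.009,0.012]],
    [60,[-0.005,0.005,0.08],[0.006,-0.009,0.012]],
    [60,[-0.005,0.005,0.085],[0.006,-0.009,0.012]],
    [60,[-0.005,0.005,0.085],[0.006,-0.009,0.012]],
    [60,[-0.005,0.005,0.085],[0.006,-0.009,0.012]],
  ],
)

```text
time: 2.95
ee_pos: [0.5528, 0.287, 0.0959]
eef_rot: [0.675, 0.605, -0.315, 0.282]
ft_force: [0.7, -0.4, 0.7]
width: 0.052
```

Run:
```python
from g import *
s=read_state(); print(s["time"],s["joint_positions"].round(2),s["ee_pos"],s["ft_force"])
print(delta(cur(),MC@grasp_in_cell(A,P,0)))
c=camera("scene"); crop(c,235,145,385,257,5,"pics/s3.png")
c=camera("top"); crop(c,200,150,320,260,5,"pics/t3.png")
```

```text
2.95 [-1.    0.92  0.36  1.26  0.29  1.65 -0.86] [0.55275155 0.28700732 0.095929  ] [ 0.69062403 -0.35500779  0.6579762 ]
([-0.0003, 0.0004, 0.0411], [-0.0001, 0.0011, 0.0004])
```

View pics/s3.png

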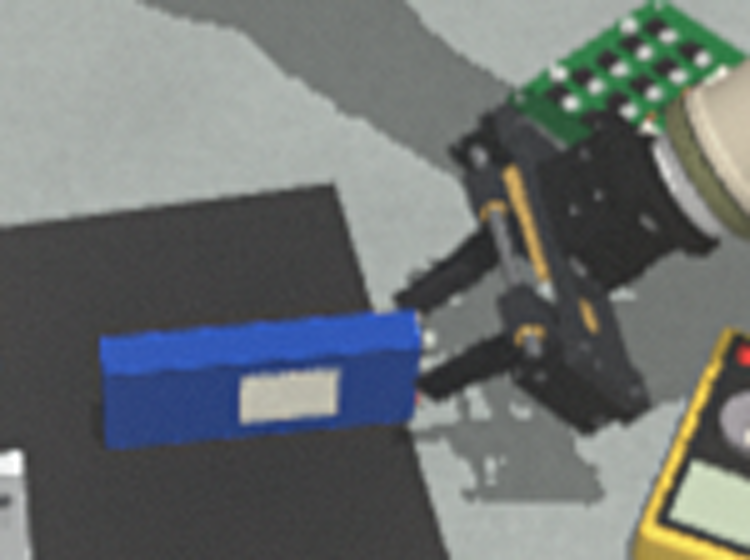

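View pics/t3.png

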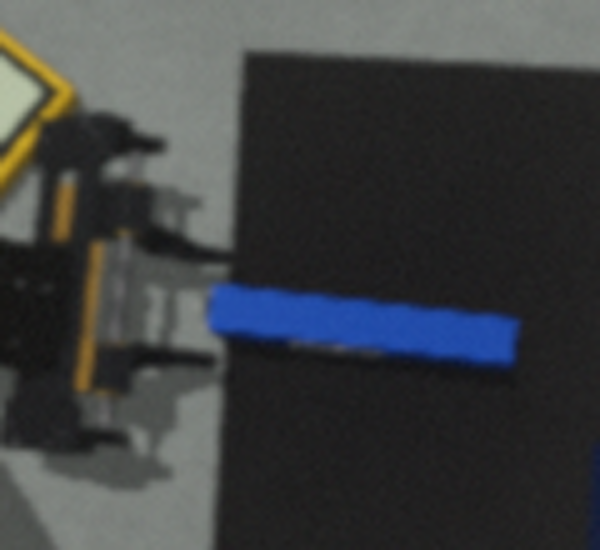

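Request:
arm_command(
  commands=[
    [60,[0,0,0.015],[0,0.001,0]],
    [60,[0,0,0.03],[0,0.001,0]],
    [60,[0,0,0.041],[0,0.001,0]],
    [60,[0,0,0.041],[0,0.001,0]],
    [45,[0,0,0.041],[0,0.001,0]],
    [35,[0,0,0.041],[0,0.001,0]],
    [20,[0,0,0.041],[0,0.001,0]],
    [10,[0,0,0.041],[0,0.001,0]],
    [10,[0,0,0.041],[0,0.001,0]],
    [10,[0,0,0.041],[0,0.001,0]],
  ],
  squeeze=30,
)

```text
time: 3.88
ee_pos: [0.5493, 0.256, 0.0697]
eef_rot: [0.675, 0.605, -0.315, 0.282]
ft_force: [-0.0, 1.6, 1.1]
width: 0.0266
```

Run:
```python
from g import *
s=read_state(); print(s["time"],s["joint_positions"].round(2),s["ee_pos"],s["ft_force"],s["width"])
print(delta(cur(),MC@grasp_in_cell(A,P,0)))
c=camera("scene"); crop(c,235,145,385,257,5,"pics/s4.png")
c=camera("top"); crop(c,200,150,320,260,5,"pics/t4.png")
```

```text
3.8833 [-0.98  0.92  0.37  1.34  0.3   1.57 -0.87] [0.54927128 0.25600164 0.06970523] [-0.04619454  1.55620506  1.13636599] 0.02662846524551871
([-0.0004, 0.0005, 0.0004], [0.0, -0.0002, 0.0005])
```

View pics/s4.png

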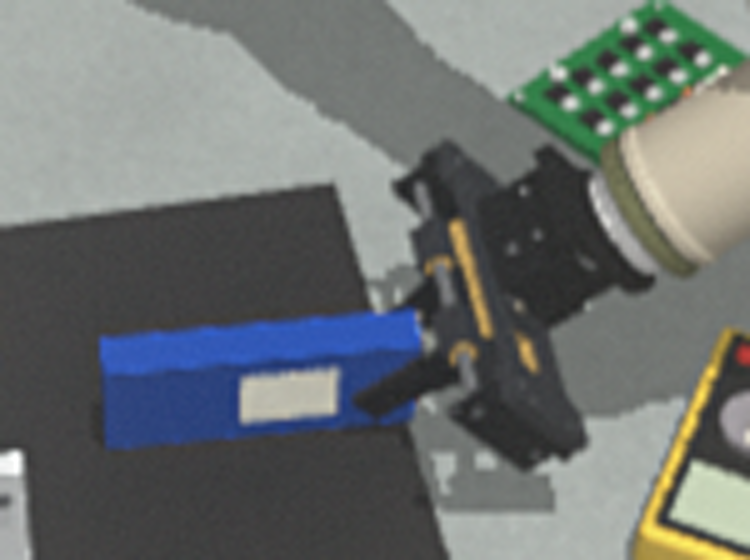

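View pics/t4.png

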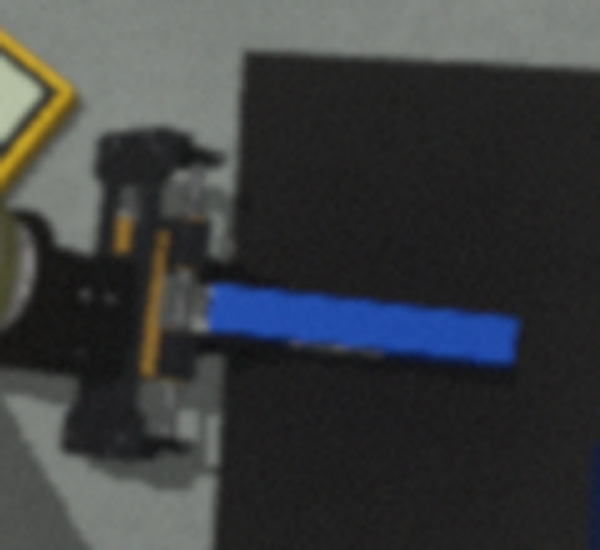

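Gripped well, with a width of 26.6 mm (fingers over the head end at top crop 210,310). Next I tip it about the foot edge, 30° per call.

```bash
cat >> g.py <<'E'
def arc(q,degs):
    for t in degs:
        Rm=R.from_rotvec([0,np.radians(t),0]).as_matrix(); p=q-Rm@q; print(t,p.round(4).tolist(),round(np.radians(t),4))
E
python3 - <<'E'
from g import *
q=(np.linalg.inv(cur())@MC@np.array([0,-.09,0,1]))[:3]; print(q); np.save("q.npy",q)
arc(q,np.arange(3,31,3))
E
```

```text
[-0.07652669  0.00039092  0.19641193]
3 [-0.0104, 0.0, -0.0037] 0.0524
6 [-0.0209, 0.0, -0.0069] 0.1047
9 [-0.0317, 0.0, -0.0096] 0.1571
12 [-0.0425, 0.0, -0.0116] 0.2094
15 [-0.0534, 0.0, -0.0131] 0.2618
18 [-0.0644, 0.0, -0.014] 0.3142
21 [-0.0755, 0.0, -0.0144] 0.3665
24 [-0.0865, -0.0, -0.0141] 0.4189
27 [-0.0975, 0.0, -0.0133] 0.4712
30 [-0.1085, 0.0, -0.0119] 0.5236
```

Request:
arm_command(
  commands=[
    [10,[-0.0052,0,-0.0019],[0,0.0262,0]],
    [10,[-0.0104,0,-0.0037],[0,0.0524,0]],
    [10,[-0.0209,0,-0.0069],[0,0.1047,0]],
    [10,[-0.0317,0,-0.0096],[0,0.1571,0]],
    [10,[-0.0425,0,-0.0116],[0,0.2094,0]],
    [10,[-0.0534,0,-0.0131],[0,0.2618,0]],
    [10,[-0.0644,0,-0.014],[0,0.3142,0]],
    [10,[-0.0755,0,-0.0144],[0,0.3665,0]],
    [10,[-0.0865,0,-0.0141],[0,0.4189,0]],
    [10,[-0.0865,0,-0.0141],[0,0.4189,0]],
  ],
)

```text
time: 4.82
ee_pos: [0.5456, 0.2074, 0.1475]
eef_rot: [0.728, 0.649, -0.165, 0.149]
ft_force: [2.6, -1.8, -6.5]
width: 0.0268
```

```bash
cat >> g.py <<'E'
def pos():
    s=read_state(); M=cur(s); z=M[:3,2]; cz=MC[:3,:3].T@z
    print("t",round(s["time"],2),"q",s["joint_positions"].round(2),"ee",s["ee_pos"].round(4),"f",s["ft_force"].round(1),"w",round(s["width"],4))
    print("z_tool in cell0",cz.round(3))
    return s
E
python3 - <<'E'
from g import *
pos(); q=np.load("q.npy"); M=cur(); print("est pivot",(M@np.r_[q,1])[:3],(MC@[0,-.09,0,1])[:3])
# rotation so far about tool y
G=MC@grasp_in_cell(A,P,0); print(delta(G,M))
c=camera("scene"); crop(c,235,125,385,237,5,"pics/s5.png")
E
```

```text
t 4.82 q [-0.86  0.54  0.34  1.59  0.19  1.32 -0.73] ee [0.5456 0.2074 0.1475] f [ 2.6 -1.8 -6.5] w 0.0268
z_tool in cell0 [ 0.    -0.434 -0.901]
est pivot [0.52876744 0.05411752 0.00379331] [0.52799947 0.05753236 0.002     ]
([-0.0906, 0.0012, -0.0131], [0.001, 0.4238, 0.0061])
```

View pics/s5.png

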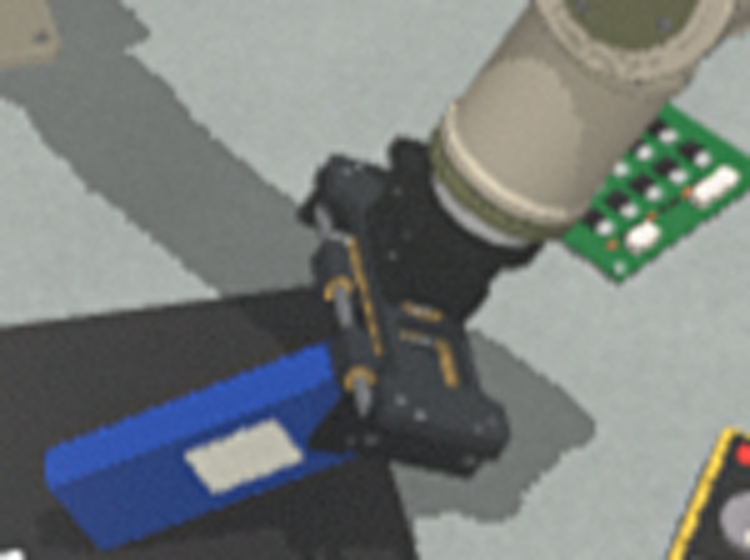

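Request:
arm_command(
  commands=[
    [10,[0,0,0],[0,0,0]],
    [10,[0,0,0],[0,0,0]],
    [10,[-0.0052,0,-0.0019],[0,0.0262,0]],
    [10,[-0.0104,0,-0.0037],[0,0.0524,0]],
    [10,[-0.0209,0,-0.0069],[0,0.1047,0]],
    [10,[-0.0317,0,-0.0096],[0,0.1571,0]],
    [10,[-0.0371,0,-0.0107],[0,0.1833,0]],
    [10,[-0.0425,0,-0.0116],[0,0.2094,0]],
    [10,[-0.0425,0,-0.0116],[0,0.2094,0]],
    [10,[-0.0425,0,-0.0116],[0,0.2094,0]],
  ],
)

```text
time: 5.7
ee_pos: [0.5406, 0.178, 0.1737]
eef_rot: [0.739, 0.662, -0.091, 0.081]
ft_force: [-0.2, -1.3, -5.5]
width: 0.0271
```

Run:
```python
from g import *
pos(); q=np.load("q.npy"); M=cur(); print("est pivot",(M@np.r_[q,1])[:3],(MC@[0,-.09,0,1])[:3])
# rotation so far about tool y
G=MC@grasp_in_cell(A,P,0); print(delta(G,M))
c=camera("scene"); crop(c,215,125,365,237,5,"pics/s6.png")
c=camera("top"); crop(c,200,150,350,260,5,"pics/t6.png")
```

```text
t 5.7 q [-0.76  0.39  0.33  1.69  0.09  1.21 -0.6 ] ee [0.5406 0.178  0.1737] f [-0.2 -1.3 -5.5] w 0.0271
z_tool in cell0 [-0.001 -0.242 -0.97 ]
est pivot [0.52756821 0.05687019 0.00169148] [0.52799947 0.05753236 0.002     ]
([-0.1297, -0.0005, -0.0071], [0.001, 0.6279, -0.0001])
```

View pics/s6.png

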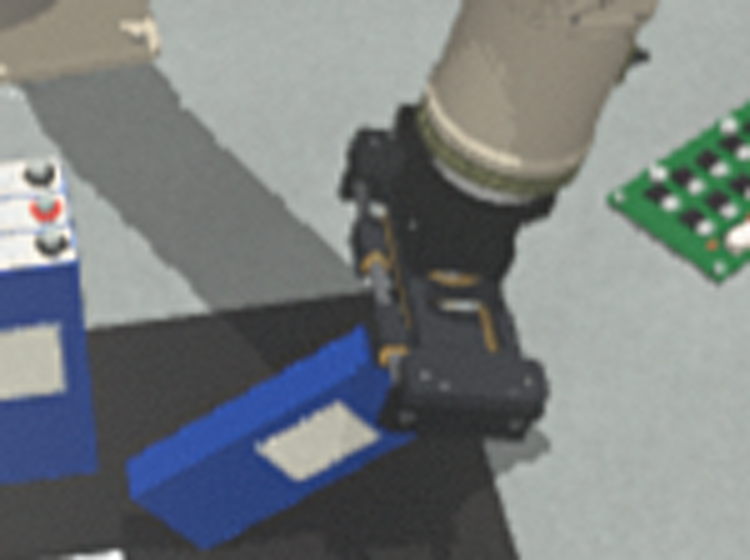

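View pics/t6.png

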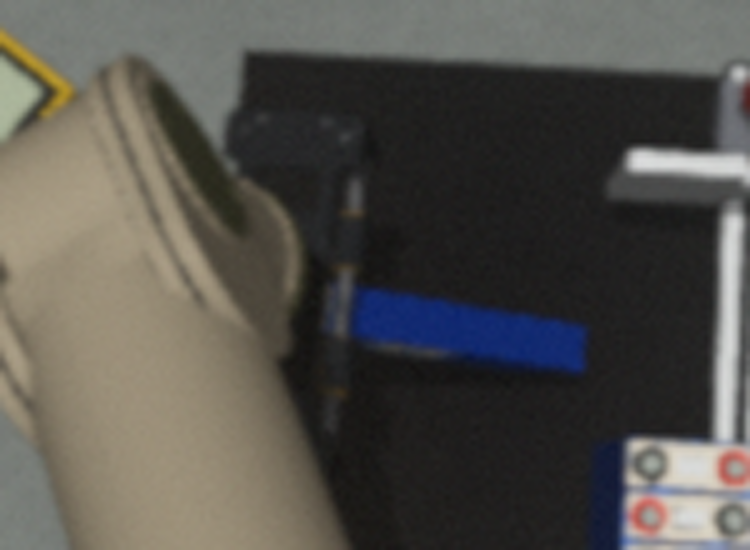

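```bash
cat >> g.py <<'E'
G0m=None
def cellnow(M=None):
    # cell pose if rigid in the grip since grasp; grasp meas: q pivot const
    M=cur() if M is None else M
    return M@np.linalg.inv(np.load("T0.npy"))@MC
E
python3 - <<'E'
from g import *
# grasp pose = measured at grasp
T0=np.eye(4); G=MC@grasp_in_cell(A,P,0)
D=np.eye(4); D[:3,3]=[-.0004,.0005,.0004]; D[:3,:3]=R.from_rotvec([0,-.0002,.0005]).as_matrix()
T0=G@np.linalg.inv(D); np.save("T0.npy",T0)
C=cellnow(); c=camera("scene")
for p in [(.0135,-.09,0),(.0135,-.09,.07),(-.0135,-.09,.07),(-.0135,.09,.07)]:
    w=(C@np.r_[p,1])[:3]; u=proj(c,w)[0]; print(p,w.round(4),(u-[215,125]+.5)*5-.5)
E
```

```text
(0.0135, -0.09, 0) [0.541  0.0559 0.0014] [205.11242183 549.03288899]
(0.0135, -0.09, 0.07) [0.5367 0.0151 0.0581] [129.26832674 495.43640791]
(-0.0135, -0.09, 0.07) [0.5098 0.018  0.0581] [125.19931731 458.09407043]
(-0.0135, 0.09, 0.07) [0.5257 0.163  0.1637] [386.66584441 307.15656558]
```

The predicted foot edge lands on the observed one to within half a pixel (crop 207,548). So the cell is rigid in the grip with its foot on the mat, and I continue.

Request:
arm_command(
  commands=[
    [10,[-0.0052,0,-0.0019],[0,0.0262,0]],
    [10,[-0.0104,0,-0.0037],[0,0.0524,0]],
    [10,[-0.0209,0,-0.0069],[0,0.1047,0]],
    [10,[-0.0317,0,-0.0096],[0,0.1571,0]],
    [10,[-0.0425,0,-0.0116],[0,0.2094,0]],
    [10,[-0.0534,0,-0.0131],[0,0.2618,0]],
    [10,[-0.0644,0,-0.014],[0,0.3142,0]],
    [10,[-0.0699,0,-0.0142],[0,0.3404,0]],
    [10,[-0.0755,0,-0.0144],[0,0.3665,0]],
    [10,[-0.0755,0,-0.0144],[0,0.3665,0]],
  ],
)

```text
time: 6.68
ee_pos: [0.5334, 0.1057, 0.2067]
eef_rot: [0.745, 0.665, 0.046, -0.041]
ft_force: [-0.1, -1.1, -5.0]
width: 0.0267
```

Run:
```python
from g import *
pos(); M=cur(); C=cellnow(); print("pivot",(C@[0,-.09,0,1])[:3],(MC@[0,-.09,0,1])[:3])
print(delta(np.load("T0.npy"),M))
```

```text
t 6.68 q [-0.52  0.2   0.34  1.83 -0.21  1.09 -0.21] ee [0.5334 0.1057 0.2067] f [-0.1 -1.1 -5. ] w 0.0267
z_tool in cell0 [ 0.001  0.123 -0.992]
pivot [0.52812195 0.05432988 0.00233269] [0.52799947 0.05753236 0.002     ]
([-0.2021, 0.0005, 0.0277], [0.0007, 0.9962, 0.0048])
```

Request:
arm_command(
  commands=[
    [10,[0,0,0],[0,0,0]],
    [10,[-0.0104,0,-0.0037],[0,0.0524,0]],
    [10,[-0.0209,0,-0.0069],[0,0.1047,0]],
    [10,[-0.0317,0,-0.0096],[0,0.1571,0]],
    [10,[-0.0425,0,-0.0116],[0,0.2094,0]],
    [10,[-0.0534,0,-0.0131],[0,0.2618,0]],
    [10,[-0.0644,0,-0.014],[0,0.3142,0]],
    [10,[-0.0755,0,-0.0144],[0,0.3665,0]],
    [10,[-0.0865,0,-0.0141],[0,0.4189,0]],
    [10,[-0.0865,0,-0.0141],[0,0.4189,0]],
  ],
)

```text
time: 7.52
ee_pos: [0.5242, 0.0195, 0.2103]
eef_rot: [0.718, 0.642, 0.2, -0.179]
ft_force: [-1.3, 1.2, 7.1]
width: 0.0267
```

Run:
```python
from g import *
pos(); M=cur(); C=cellnow(); print("pivot",(C@[0,-.09,0,1])[:3],(MC@[0,-.09,0,1])[:3])
print(delta(np.load("T0.npy"),M))
c=camera("scene"); crop(c,185,105,335,255,5,"pics/s7.png")
for p in [(.0135,-.09,0),(.0135,-.09,.07),(-.0135,-.09,0),(.0135,.09,.07)]:
    w=(C@np.r_[p,1])[:3]; u=proj(c,w)[0]; print(p,w.round(4),(u-[185,105]+.5)*5-.5)
c=camera("top"); crop(c,200,150,350,260,5,"pics/t7.png")
```

```text
t 7.52 q [-0.21  0.22  0.41  1.9  -0.69  1.19  0.39] ee [0.5242 0.0195 0.2103] f [-1.3  1.2  7.1] w 0.0267
z_tool in cell0 [ 0.002  0.517 -0.856]
pivot [0.52876015 0.05545334 0.00264974] [0.52799947 0.05753236 0.002     ]
([-0.2606, 0.0007, 0.0918], [-0.0001, 1.4164, 0.0043])
(0.0135, -0.09, 0) [0.5422 0.0539 0.0027] [352.15880305 649.88913498]
(0.0135, -0.09, 0.07) [ 0.5344 -0.0148  0.0134] [230.97457308 650.43589138]
(-0.0135, -0.09, 0) [0.5153 0.057  0.0026] [347.53086424 613.09256351]
(0.0135, 0.09, 0.07) [0.5375 0.0127 0.1913] [262.04308861 437.18868759]
```

View pics/s7.png

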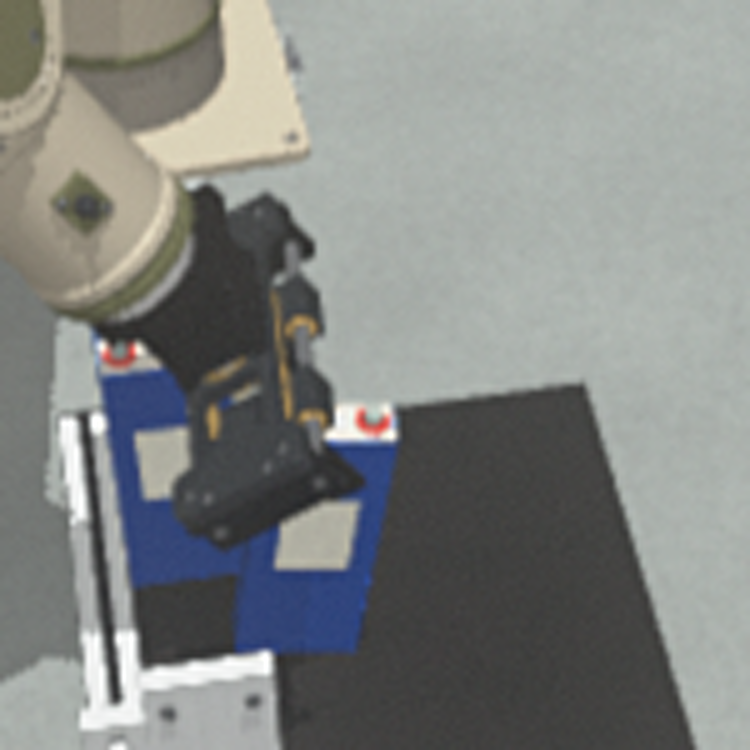

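View pics/t7.png

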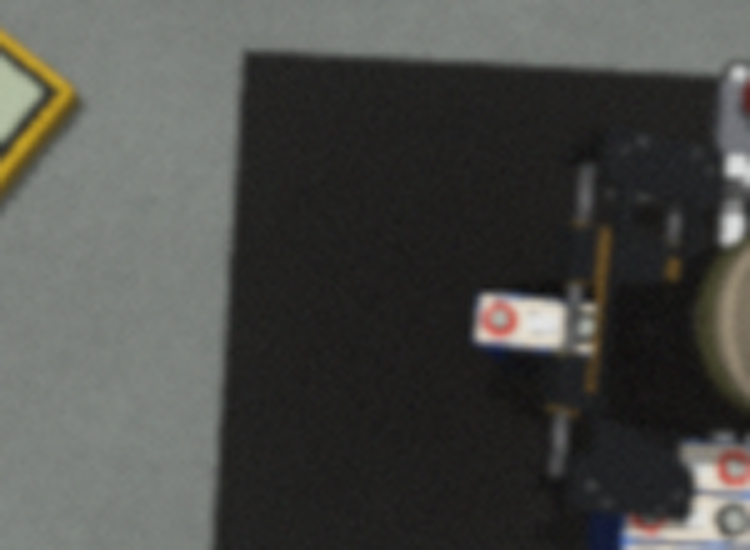

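The prediction matches the picture (353,651), and the cell is at about 81°. However, the gripper body now hangs over the row (top crop 630,480) with its lower corner near the stud height of 191 mm. That could explain the +7 N. I'll rotate back about 12° for clearance, then slide towards the rail before finishing the tip.

Run:
```python
from g import *
arc(np.load("q.npy"),[-3,-6,-9,-12])
```

```text
-3 [0.0102, 0.0, 0.0043] -0.0524
-6 [0.0201, 0.0, 0.0091] -0.1047
-9 [0.0298, 0.0, 0.0144] -0.1571
-12 [0.0392, 0.0, 0.0202] -0.2094
```

Request:
arm_command(
  commands=[
    [10,[0.0102,0,0.0043],[0,-0.0524,0]],
    [10,[0.0201,0,0.0091],[0,-0.1047,0]],
    [10,[0.0298,0,0.0144],[0,-0.1571,0]],
    [10,[0.0392,0,0.0202],[0,-0.2094,0]],
    [10,[0.0392,0,0.0202],[0,-0.2094,0]],
    [10,[0.0392,0,0.0202],[0,-0.2094,0]],
    [10,[0.0392,0,0.0202],[0,-0.2094,0]],
    [10,[0.0392,0,0.0202],[0,-0.2094,0]],
    [10,[0.0392,0,0.0202],[0,-0.2094,0]],
    [10,[0.0392,0,0.0202],[0,-0.2094,0]],
  ],
)

```text
time: 8.45
ee_pos: [0.529, 0.0652, 0.2136]
eef_rot: [0.735, 0.658, 0.124, -0.111]
ft_force: [-0.8, 4.6, 6.8]
width: 0.0269
```

Run:
```python
from g import *
pos(); M=cur(); C=cellnow(); print("pivot",(C@[0,-.09,0,1])[:3],(MC@[0,-.09,0,1])[:3])
print(delta(np.load("T0.npy"),M))
cj=np.linalg.inv(MJ)@C@np.array([0,-.09,0,1]); print("pivot in jig",cj)
c=camera("scene"); crop(c,185,105,335,255,5,"pics/s8.png")
for p in [(.0135,-.09,0),(.0135,-.09,.07),(-.0135,-.09,0),(.0135,.09,.07)]:
    w=(C@np.r_[p,1])[:3]; u=proj(c,w)[0]; print(p,w.round(4),(u-[185,105]+.5)*5-.5)
c=camera("top"); crop(c,200,150,350,260,5,"pics/t8.png")
```

```text
t 8.45 q [-0.37  0.18  0.37  1.87 -0.45  1.1   0.09] ee [0.529  0.0652 0.2136] f [-0.8  4.6  6.8] w 0.0269
z_tool in cell0 [ 0.001  0.328 -0.945]
pivot [0.52868646 0.05746558 0.00288516] [0.52799947 0.05753236 0.002     ]
([-0.2335, 0.0005, 0.0545], [-0.0003, 1.207, 0.002])
pivot in jig [0.04277855 0.08952188 0.00288516 1.        ]
(0.0135, -0.09, 0) [0.5421 0.056  0.0029] [355.5821119  648.88328966]
(0.0135, -0.09, 0.07) [ 0.5349 -0.009   0.0278] [239.46559222 633.9305822 ]
(-0.0135, -0.09, 0) [0.5153 0.059  0.0029] [350.81776164 612.11803959]
(0.0135, 0.09, 0.07) [0.5419 0.0546 0.196 ] [343.31741701 423.07994986]
```

View pics/s8.png

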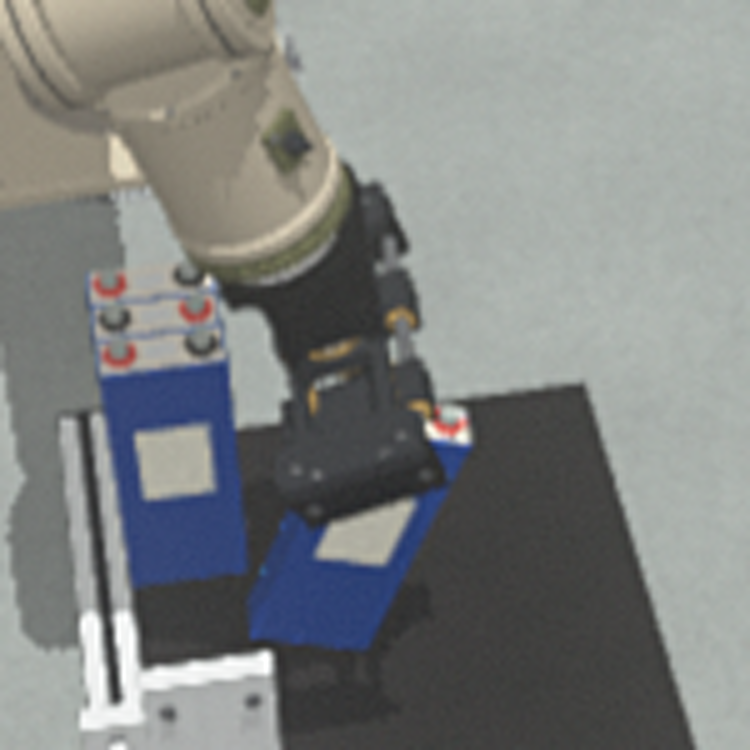

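View pics/t8.png

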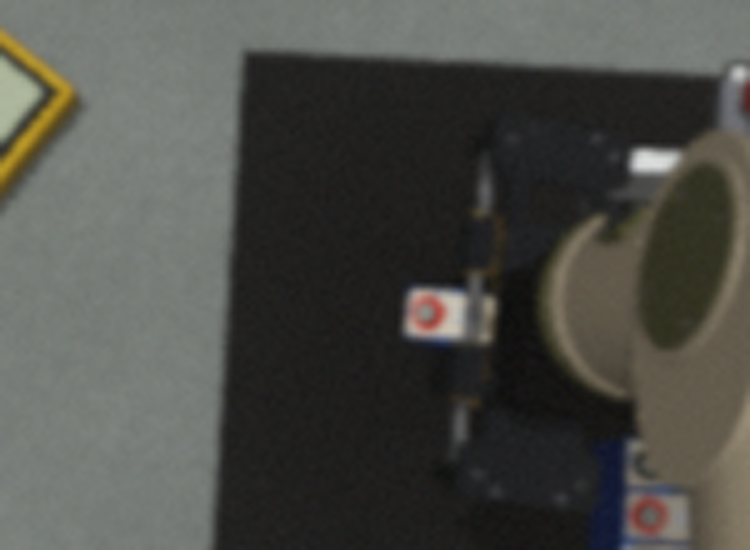

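The row is undisturbed, so the force comes from the foot pressing on the mat. The cell has slipped slightly in the grip: foot corner seen at (367,650), predicted (356,649). I'll refit its pose and raise the squeeze.

```bash
cat >> g.py <<'E'
from scipy.optimize import least_squares
def fitcell(obs,x0,z=.002):
    """obs: list of (cam,u,v,(cellpoint)); params x,y of pivot edge middle (world), yaw, tip"""
    def f(p,M=False):
        T=np.eye(4); T[:3,:3]=(R.from_rotvec([0,0,p[2]])*R.from_rotvec([p[3],0,0])).as_matrix()
        T[:3,3]=np.array([p[0],p[1],z])-T[:3,:3]@[0,-.09,0]
        if M: return T
        return np.concatenate([proj(c,(T@np.r_[q,1])[:3])[0]-[u,v] for c,u,v,q in obs])
    r=least_squares(f,x0,loss="soft_l1"); print("fit",r.x.round(4),"tip",np.degrees(r.x[3]).round(2),"res",f(r.x).reshape(-1,2).round(1).tolist())
    T=f(r.x,True); pj=np.linalg.inv(MJ)@T@[0,-.09,0,1]; print("pivot jig mm",(pj[:3]*1000).round(1),"yaw rel jig deg",np.degrees(r.x[2]-j[2]).round(2)); return T
E
python3 - <<'E'
from g import *
c=camera("scene"); t=camera("top")
S=lambda u,v:(c,185+(u+.5)/5-.5,105+(v+.5)/5-.5); T=lambda u,v:(t,200+(u+.5)/5-.5,150+(v+.5)/5-.5)
h=.0135
C=fitcell([S(367,650)+((h,-.09,0),),S(250,640)+((h,-.09,.07),),S(470,445)+((h,.09,0),),S(467,405)+((-h,.09,0),),S(250,598)+((-h,-.09,.07),),T(408,288)+((h,.09,0),),T(403,338)+((-h,.09,0),)],[.529,.057,-.1,1.2])
np.save("Crel.npy",np.linalg.inv(cur())@C)
E
```

```text
fit [ 0.5296  0.0641 -0.0995  1.2375] tip 70.9 res [[0.1, -0.2], [0.2, -0.6], [0.4, -0.7], [-0.5, -0.2], [-0.7, 0.4], [-0.0, -0.5], [-0.0, -0.5]]
pivot jig mm [43.3 96.2  2. ] yaw rel jig deg -2.43
```

```bash
cat >> g.py <<'E'
def ctarget(x,y,tip,yaw=0.,z=.002):
    T=np.eye(4); T[:3,:3]=(R.from_rotvec([0,0,yaw])*R.from_rotvec([np.radians(tip),0,0])).as_matrix()
    T[:3,3]=np.array([x,y,z])/1-T[:3,:3]@[0,-.09,0]; return MJ@T
E
python3 - <<'E'
from g import *
M=cur(); Cr=np.load("Crel.npy"); C=M@Cr; CJ=np.linalg.inv(MJ)@C
up=M.copy(); up[2,3]+=.001; print("up1mm",delta(M,up))
for f in (.25,.5,.75,1):
    x=.0433+f*(.028-.0433); y=.0962+f*(.040-.0962); print(f,delta(M,ctarget(x,y,70.9,np.radians(-2.43*(1-f)),.0025)@np.linalg.inv(Cr)))
E
```

```text
up1mm ([0.0003, 0.0, -0.0009], [0.0, -0.0, 0.0])
0.25 ([-0.0133, -0.0031, -0.0052], [0.0035, -0.0001, -0.01])
0.5 ([-0.0268, -0.0062, -0.0098], [0.007, -0.0001, -0.02])
0.75 ([-0.0402, -0.0092, -0.0145], [0.0104, -0.0001, -0.03])
1 ([-0.0537, -0.0123, -0.0192], [0.0139, -0.0001, -0.04])
```

Request:
arm_command(
  commands=[
    [0,[0.0003,0,-0.0009],[0,0,0]],
    [0,[0.0003,0,-0.0009],[0,0,0]],
    [0,[-0.0066,-0.0016,-0.003],[0.0017,0,-0.005]],
    [0,[-0.0133,-0.0031,-0.0055],[0.0035,0,-0.01]],
    [0,[-0.02,-0.0047,-0.0078],[0.0052,0,-0.015]],
    [0,[-0.0268,-0.0062,-0.0101],[0.007,0,-0.02]],
    [0,[-0.0335,-0.0077,-0.0124],[0.0087,0,-0.025]],
    [0,[-0.0402,-0.0092,-0.0148],[0.0104,0,-0.03]],
    [0,[-0.0402,-0.0092,-0.0148],[0.0104,0,-0.03]],
    [0,[-0.0402,-0.0092,-0.0148],[0.0104,0,-0.03]],
  ],
  squeeze=50,
)

```text
time: 9.48
ee_pos: [0.5152, 0.023, 0.2141]
eef_rot: [0.724, 0.669, 0.122, -0.112]
ft_force: [0.9, 0.8, 8.2]
width: 0.0268
```

Run:
```python
from g import *
pos(); C=cur()@np.load("Crel.npy"); print("pivot in jig",np.linalg.inv(MJ)@C@np.array([0,-.09,0,1]))
c=camera("scene"); crop(c,185,105,335,255,5,"pics/s9.png")
for p in [(.0135,-.09,0),(.0135,-.09,.07),(-.0135,-.09,0),(.0135,.09,0)]:
    w=(C@np.r_[p,1])[:3]; u=proj(c,w)[0]; print(p,w.round(4),(u-[185,105]+.5)*5-.5)
c=camera("top"); crop(c,230,150,370,290,5,"pics/t9.png")
```

```text
t 9.48 q [-0.32  0.16  0.4   1.89 -0.44  1.14  0.19] ee [0.5152 0.023  0.2141] f [0.9 0.8 8.2] w 0.0268
z_tool in cell0 [-0.009  0.326 -0.945]
pivot in jig [0.03200669 0.05283968 0.00256229 1.        ]
(0.0135, -0.09, 0) [0.5293 0.0205 0.0026] [290.92294558 643.43621607]
(0.0135, -0.09, 0.07) [ 0.5248 -0.0454  0.0256] [173.35574906 634.42957765]
(-0.0135, -0.09, 0) [0.5024 0.0224 0.0026] [285.0069963 607.0464581]
(0.0135, 0.09, 0) [0.5333 0.0797 0.1725] [387.98659015 433.20257705]
```

View pics/s9.png

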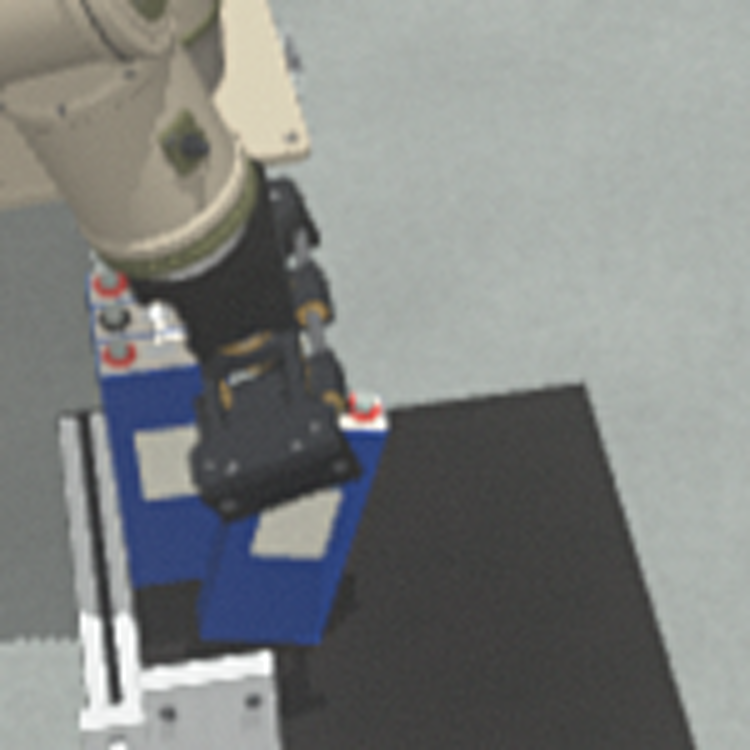

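View pics/t9.png

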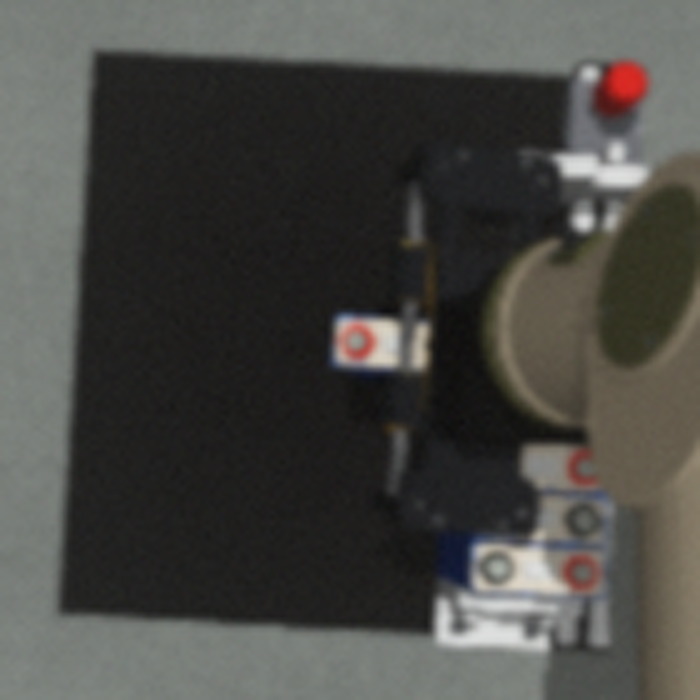

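Run:
```python
from g import *
c=camera("scene"); t=camera("top")
S=lambda u,v:(c,185+(u+.5)/5-.5,105+(v+.5)/5-.5); T=lambda u,v:(t,230+(u+.5)/5-.5,150+(v+.5)/5-.5)
h=.0135
C=fitcell([S(322,644)+((h,-.09,0),),S(199,639)+((h,-.09,.07),),S(385,430)+((h,.09,0),),S(384,392)+((-h,.09,0),),T(337,315)+((h,.09,0),),T(331,365)+((-h,.09,0),)],[.529,.03,-.08,1.3])
np.save("Crel.npy",np.linalg.inv(cur())@C)
g=(np.linalg.inv(C)@cur()@[0,0,.051,1])[:3]; print("grasp pt in cell",g)
M=cur(); up=M.copy(); up[2,3]+=.001; print("up1mm",delta(M,up)); print(np.linalg.inv(M)[:3,:3]@MJ[:3,:3])
```

```text
fit [ 0.5174  0.0381 -0.0713  1.3304] tip 76.23 res [[-0.5, -0.6], [0.3, -0.1], [0.7, -0.3], [-0.6, -0.1], [-0.2, -0.5], [0.3, -0.4]]
pivot jig mm [32.6 69.6  2. ] yaw rel jig deg -0.81
grasp pt in cell [-0.0009332   0.06950012  0.03758481]
up1mm ([0.0003, 0.0, -0.0009], [0.0, 0.0, 0.0])
[[ 2.00916489e-02  9.45377917e-01  3.25356603e-01]
 [ 9.99768681e-01 -2.14957021e-02  7.20934358e-04]
 [ 7.67532403e-03  3.25266857e-01 -9.45591117e-01]]
```

Request:
arm_command(
  commands=[
    [0,[0.0003,0,-0.0009],[0,0,0]],
    [0,[0.0003,0,-0.0009],[0,0,0]],
    [0,[0.0003,0,-0.0009],[0,0,0]],
    [0,[0.0003,0,-0.0009],[0,0,0]],
    [0,[0.0003,0,-0.0009],[0,0,0]],
    [0,[0.0003,0,-0.0009],[0,0,0]],
    [0,[0.0003,0,-0.0009],[0,0,0]],
    [0,[0.0003,0,-0.0009],[0,0,0]],
    [0,[0.0003,0,-0.0009],[0,0,0]],
    [0,[0.0003,0,-0.0009],[0,0,0]],
  ],
)

```text
time: 10.52
ee_pos: [0.5148, 0.0235, 0.2143]
eef_rot: [0.724, 0.67, 0.121, -0.112]
ft_force: [2.2, -2.2, -0.2]
width: 0.0267
```

Run:
```python
from g import *
pos(); C=cur()@np.load("Crel.npy"); print("pivot in jig",np.linalg.inv(MJ)@C@np.array([0,-.09,0,1]))
```

```text
t 10.52 q [-0.32  0.16  0.4   1.89 -0.44  1.14  0.19] ee [0.5148 0.0235 0.2143] f [ 2.2 -2.2 -0.2] w 0.0267
z_tool in cell0 [-0.011  0.325 -0.946]
pivot in jig [0.03186209 0.06986412 0.00216108 1.        ]
```

Run:
```python
from g import *
M=cur(); Cr=np.load("Crel.npy"); CJ=np.linalg.inv(MJ)@M@Cr
for f in (0,.5,1):
    x=.0319+f*(.028-.0319); y=.0699+f*(.038-.0699); print(f,delta(M,ctarget(x,y,76.2,np.radians(-.8*(1-f)),.00256)@np.linalg.inv(Cr)))
```

```text
0 ([0.0002, -0.0002, -0.0004], [-0.0014, 0.0001, 0.0005])
0.5 ([-0.015, -0.0017, -0.0056], [0.0009, 0.0001, -0.0061])
1 ([-0.0301, -0.0033, -0.0108], [0.0031, 0.0001, -0.0127])
```

Request:
arm_command(
  commands=[
    [0,[0.0002,0,-0.0004],[0,0,0]],
    [0,[0.0002,0,-0.0004],[0,0,0]],
    [0,[-0.005,-0.0006,-0.0022],[0.0005,0,-0.002]],
    [0,[-0.01,-0.0012,-0.0039],[0.0008,0,-0.004]],
    [0,[-0.015,-0.0017,-0.0056],[0.001,0,-0.006]],
    [0,[-0.02,-0.0022,-0.0073],[0.002,0,-0.008]],
    [0,[-0.025,-0.0028,-0.009],[0.0025,0,-0.01]],
    [0,[-0.0301,-0.0033,-0.0108],[0.003,0,-0.0127]],
    [0,[-0.0301,-0.0033,-0.0108],[0.003,0,-0.0127]],
    [0,[-0.0301,-0.0033,-0.0108],[0.003,0,-0.0127]],
  ],
  squeeze=60,
)

```text
time: 11.35
ee_pos: [0.5087, -0.0086, 0.2145]
eef_rot: [0.72, 0.674, 0.12, -0.112]
ft_force: [-0.2, -0.5, -6.5]
width: 0.0267
```

Run:
```python
from g import *
pos(); C=cur()@np.load("Crel.npy"); print("pivot in jig",np.linalg.inv(MJ)@C@np.array([0,-.09,0,1]))
c=camera("scene"); crop(c,185,105,335,255,5,"pics/s10.png")
for p in [(.0135,-.09,0),(.0135,-.09,.07),(-.0135,-.09,0),(.0135,.09,0)]:
    w=(C@np.r_[p,1])[:3]; u=proj(c,w)[0]; print(p,w.round(4),(u-[185,105]+.5)*5-.5)
c=camera("top"); crop(c,230,150,370,290,5,"pics/t10.png")
```

```text
t 11.35 q [-0.28  0.16  0.43  1.89 -0.43  1.16  0.26] ee [ 0.5087 -0.0086  0.2145] f [-0.2 -0.5 -6.5] w 0.0267
z_tool in cell0 [-0.014  0.324 -0.946]
pivot in jig [0.02761102 0.03730806 0.0023728  1.        ]
(0.0135, -0.09, 0) [0.524  0.0054 0.0024] [263.48365744 641.44715581]
(0.0135, -0.09, 0.07) [ 0.5201 -0.0624  0.0191] [143.36268869 640.58105602]
(-0.0135, -0.09, 0) [0.4971 0.007  0.0024] [257.45013923 605.15005871]
(0.0135, 0.09, 0) [0.5266 0.0484 0.1772] [326.58454431 428.4711538 ]
```

View pics/s10.png

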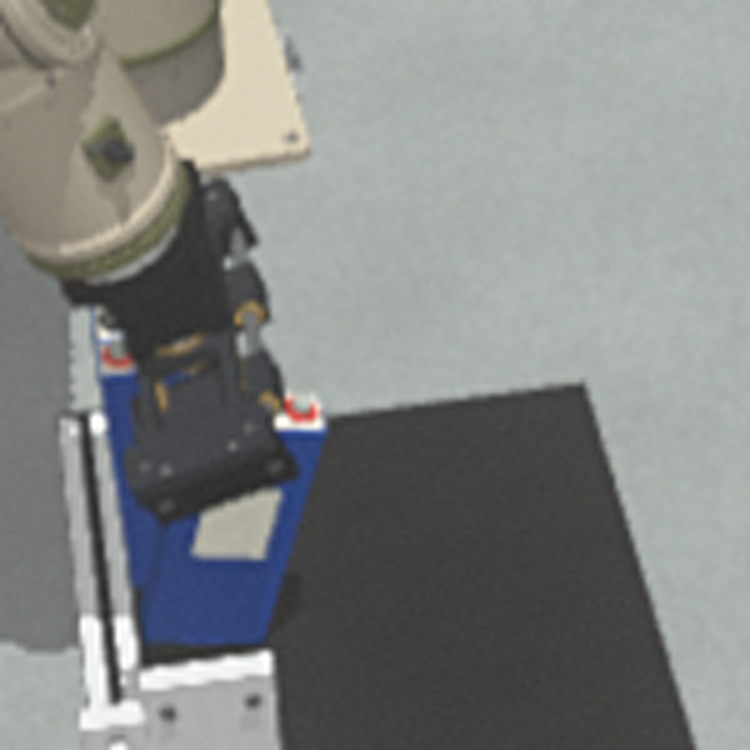

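View pics/t10.png

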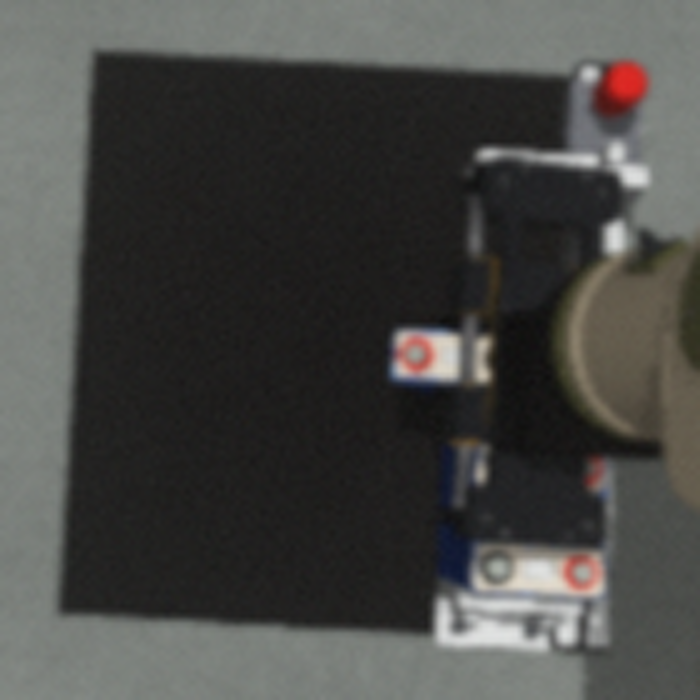

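Run:
```python
from g import *
c=camera("scene"); t=camera("top")
S=lambda u,v:(c,185+(u+.5)/5-.5,105+(v+.5)/5-.5); T=lambda u,v:(t,230+(u+.5)/5-.5,150+(v+.5)/5-.5)
h=.0135
C=fitcell([S(266,643)+((h,-.09,0),),S(145,641)+((h,-.09,.07),),S(326,430)+((h,.09,0),),S(325,393)+((-h,.09,0),),T(397,328)+((h,.09,0),),T(391,377)+((-h,.09,0),)],[.51,.007,-.08,1.3])
M=cur(); Cr=np.linalg.inv(M)@C; np.save("Crel.npy",Cr)
CJ=np.linalg.inv(MJ)@C; tip0=np.degrees(np.arctan2(CJ[2,1],CJ[1,1])); pv=(CJ@[0,-.09,0,1])[:3]; print(tip0,pv)
for tip in np.linspace(tip0,90,7)[1:]:
    print(round(tip,1),delta(M,ctarget(pv[0],pv[1],tip,0,.0019)@np.linalg.inv(Cr)))
```

```text
fit [ 0.5107  0.0074 -0.0672  1.333 ] tip 76.37 res [[-0.1, -0.3], [0.0, -0.2], [0.3, -0.2], [-0.9, -0.2], [-0.5, -0.5], [0.1, -0.2]]
pivot jig mm [27.7 38.5  2. ] yaw rel jig deg -0.58
76.37350751991316 [0.02771958 0.03850753 0.002     ]
78.6 ([-0.0082, 0.0002, -0.0019], [0.0033, 0.0397, -0.0095])
80.9 ([-0.0165, 0.0003, -0.0036], [0.0034, 0.0793, -0.0095])
83.2 ([-0.0249, 0.0003, -0.005], [0.0035, 0.1189, -0.0094])
85.5 ([-0.0332, 0.0004, -0.006], [0.0035, 0.1586, -0.0094])
87.7 ([-0.0417, 0.0004, -0.0067], [0.0036, 0.1982, -0.0093])
90.0 ([-0.0501, 0.0005, -0.007], [0.0036, 0.2378, -0.0093])
```

Request:
arm_command(
  commands=[
    [0,[-0.004,0.0001,-0.0009],[0.0017,0.02,-0.005]],
    [0,[-0.0082,0.0002,-0.0019],[0.0033,0.0397,-0.0095]],
    [0,[-0.0165,0.0003,-0.0036],[0.0034,0.0793,-0.0095]],
    [0,[-0.0249,0.0003,-0.005],[0.0035,0.1189,-0.0094]],
    [0,[-0.0332,0.0004,-0.006],[0.0035,0.1586,-0.0094]],
    [0,[-0.0417,0.0004,-0.0067],[0.0036,0.1982,-0.0093]],
    [0,[-0.0459,0.0004,-0.0069],[0.0036,0.218,-0.0093]],
    [0,[-0.0501,0.0005,-0.007],[0.0036,0.2378,-0.0093]],
    [0,[-0.0501,0.0005,-0.007],[0.0036,0.2378,-0.0093]],
    [0,[-0.0501,0.0005,-0.007],[0.0036,0.2378,-0.0093]],
  ],
)

```text
time: 12.38
ee_pos: [0.5066, -0.0574, 0.2055]
eef_rot: [0.697, 0.66, 0.204, -0.192]
ft_force: [-0.8, -0.6, 1.3]
width: 0.0268
```

Run:
```python
from g import *
pos(); C=cur()@np.load("Crel.npy"); CJ=np.linalg.inv(MJ)@C; print("pivot in jig",CJ@np.array([0,-.09,0,1]),np.degrees(np.arctan2(CJ[2,1],CJ[1,1])))
c=camera("scene"); crop(c,185,105,335,255,5,"pics/s11.png")
for p in [(.0135,-.09,0),(.0135,-.09,.07),(-.0135,-.09,0),(.0135,.09,0)]:
    w=(C@np.r_[p,1])[:3]; u=proj(c,w)[0]; print(p,w.round(4),(u-[185,105]+.5)*5-.5)
c=camera("top"); crop(c,230,150,370,290,5,"pics/t11.png")
```

```text
t 12.38 q [-0.09  0.27  0.47  1.86 -0.69  1.31  0.6 ] ee [ 0.5066 -0.0574  0.2055] f [-0.8 -0.6  1.3] w 0.0268
z_tool in cell0 [-0.028  0.538 -0.843]
pivot in jig [0.02838825 0.03826108 0.00245674 1.        ] 89.98466734550172
(0.0135, -0.09, 0) [0.5249 0.0063 0.0025] [265.29767199 642.15980351]
(0.0135, -0.09, 0.07) [ 0.5208 -0.0636  0.0025] [144.36097702 659.39388541]
(-0.0135, -0.09, 0) [0.4979 0.0079 0.0024] [259.22374781 605.88833898]
(0.0135, 0.09, 0) [0.5247 0.0064 0.1825] [246.41008865 432.87246955]
```

View pics/s11.png

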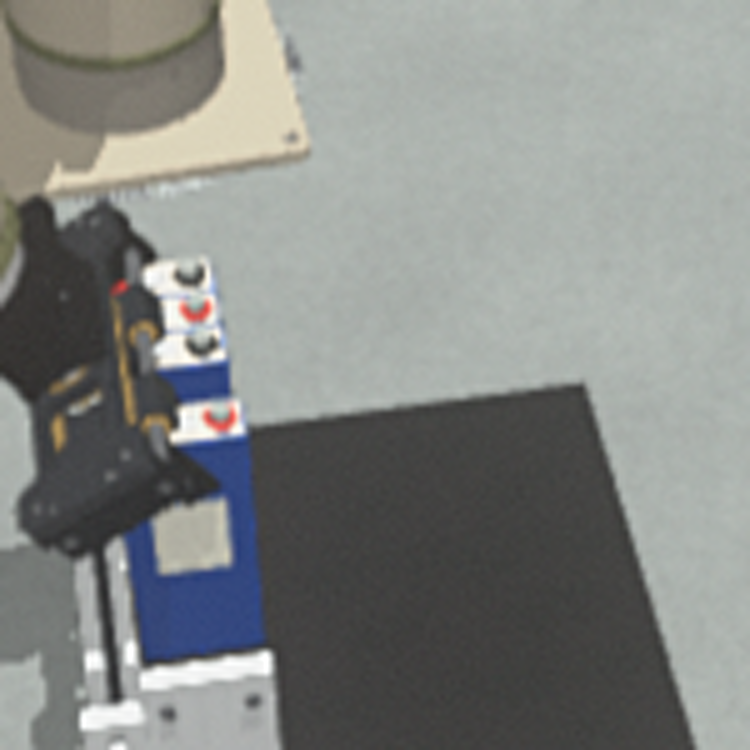

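View pics/t11.png

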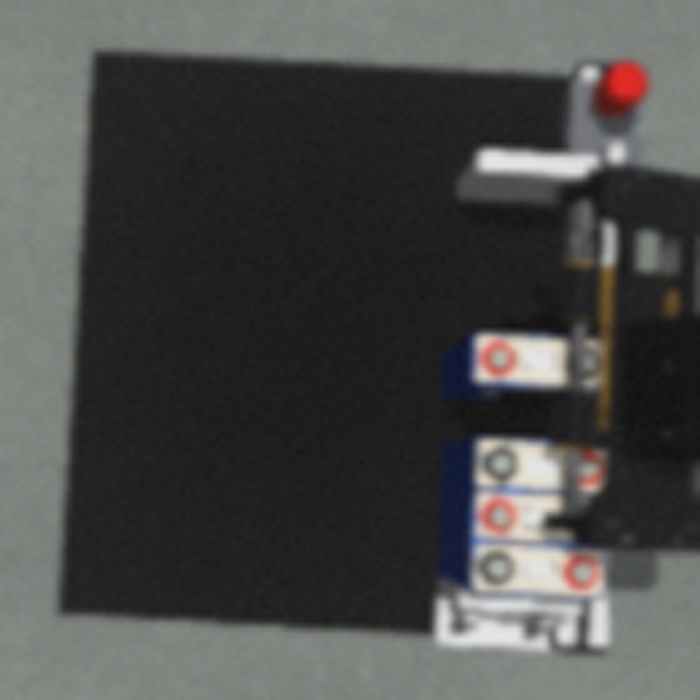

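The cell stands upright about 3.5 mm off the rail (head left edge at 473 in the top crop). Next I slide it to the rail while watching the force.

Run:
```python
from g import *
M=cur()
d=M[:3,:3].T@MJ[:3,:3]@np.array([0,-1,0]); print((d*.001).round(5),(M[:3,:3].T@[0,0,.001]).round(5))
```

```text
[-0.00084 -0.      -0.00054] [ 0.00054  0.      -0.00084]
```

Request:
arm_command(
  commands=[
    [0,[-0.0005,0,-0.0008],[0,0,0]],
    [0,[-0.0009,0,-0.001],[0,0,0]],
    [0,[-0.0013,0,-0.0013],[0,0,0]],
    [0,[-0.0017,0,-0.0016],[0,0,0]],
    [0,[-0.0021,0,-0.0018],[0,0,0]],
    [0,[-0.0025,0,-0.0021],[0,0,0]],
    [0,[-0.0029,0,-0.0024],[0,0,0]],
    [0,[-0.0031,0,-0.0026],[0,0,0]],
    [0,[-0.0031,0,-0.0026],[0,0,0]],
    [0,[-0.0031,0,-0.0026],[0,0,0]],
  ],
)

```text
time: 13.32
ee_pos: [0.5059, -0.0608, 0.2055]
eef_rot: [0.696, 0.66, 0.204, -0.193]
ft_force: [1.5, 4.8, -6.5]
width: 0.0265
```

Run:
```python
from g import *
pos(); C=cur()@np.load("Crel.npy"); CJ=np.linalg.inv(MJ)@C; print("pivot in jig",CJ@np.array([0,-.09,0,1]),np.degrees(np.arctan2(CJ[2,1],CJ[1,1])))
```

```text
t 13.32 q [-0.09  0.28  0.47  1.86 -0.69  1.31  0.6 ] ee [ 0.5059 -0.0608  0.2055] f [ 1.5  4.8 -6.5] w 0.0265
z_tool in cell0 [-0.029  0.539 -0.842]
pivot in jig [0.02769145 0.03507786 0.00253944 1.        ] 90.05150657385533
```

Request:
arm_command(
  commands=[
    [0,[-0.0003,0,0.0004],[0,0,0]],
    [0,[-0.0008,0,0.0003],[0,0,0]],
    [0,[-0.0012,0,0.0],[0,0,0]],
    [0,[-0.0016,0,-0.0003],[0,0,0]],
    [0,[-0.0016,0,-0.0003],[0,0,0]],
    [0,[-0.0016,0,-0.0003],[0,0,0]],
    [0,[-0.0016,0,-0.0003],[0,0,0]],
    [0,[-0.0016,0,-0.0003],[0,0,0]],
    [0,[-0.0016,0,-0.0003],[0,0,0]],
    [0,[-0.0016,0,-0.0003],[0,0,0]],
  ],
)

```text
time: 14.15
ee_pos: [0.506, -0.0613, 0.2053]
eef_rot: [0.696, 0.66, 0.205, -0.194]
ft_force: [0.7, 8.3, -2.7]
width: 0.0265
```

Run:
```python
from g import *
pos(); C=cur()@np.load("Crel.npy"); CJ=np.linalg.inv(MJ)@C; print("pivot in jig",CJ@np.array([0,-.09,0,1]),np.degrees(np.arctan2(CJ[2,1],CJ[1,1])))
c=camera("scene"); crop(c,185,105,335,255,5,"pics/s12.png")
c=camera("top"); crop(c,230,150,370,290,5,"pics/t12.png")
```

```text
t 14.15 q [-0.08  0.28  0.47  1.86 -0.69  1.32  0.61] ee [ 0.506  -0.0613  0.2053] f [ 0.7  8.3 -2.7] w 0.0265
z_tool in cell0 [-0.03   0.54  -0.841]
pivot in jig [0.02771887 0.03485251 0.00244525 1.        ] 90.14964921822357
```

View pics/s12.png

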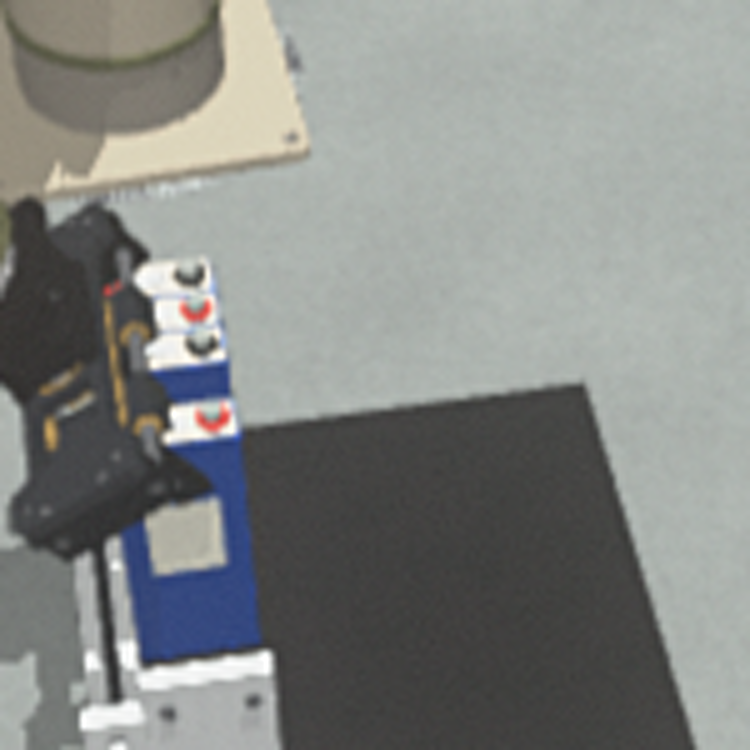

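View pics/t12.png

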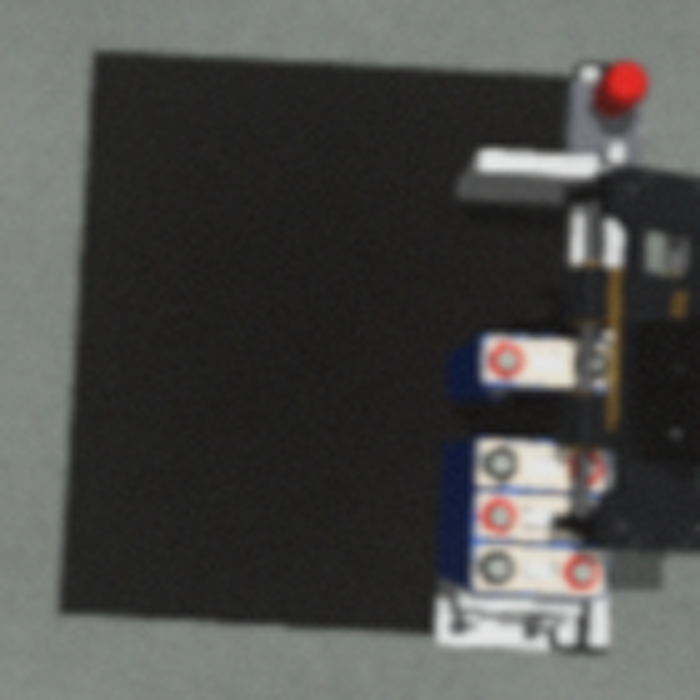

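Rail contact is clear (fy 8 N, head edge at 481 against an expected 482). Now I open a little and back out along the fingers.

Request:
arm_command(
  commands=[
    [10,[0.0004,0,0.0003],[0,0,0]],
    [32,[0.0004,0,0.0003],[0,0,0]],
    [36,[0.0004,0,0.0003],[0,0,0]],
    [42,[0.0004,0,0.0003],[0,0,0]],
    [42,[0.0004,0,0.0003],[0,0,0]],
    [42,[0.0004,0,0.0003],[0,0,0]],
    [42,[0.0004,0,0.0003],[0,0,0]],
    [42,[0.0004,0,0.0003],[0,0,0]],
    [42,[0.0004,0,0.0003],[0,0,0]],
    [42,[0.0004,0,0.0003],[0,0,0]],
  ],
)

```text
time: 15.08
ee_pos: [0.506, -0.0624, 0.205]
eef_rot: [0.697, 0.66, 0.204, -0.192]
ft_force: [-0.2, -0.7, 0.7]
width: 0.0366
```

Run:
```python
from g import *
pos()
c=camera("scene"); crop(c,185,105,335,255,5,"pics/s13.png")
c=camera("top"); crop(c,230,150,370,290,5,"pics/t13.png")
```

```text
t 15.08 q [-0.08  0.28  0.47  1.86 -0.69  1.31  0.6 ] ee [ 0.506  -0.0624  0.205 ] f [-0.2 -0.7  0.7] w 0.0366
z_tool in cell0 [-0.028  0.538 -0.842]
```

View pics/s13.png

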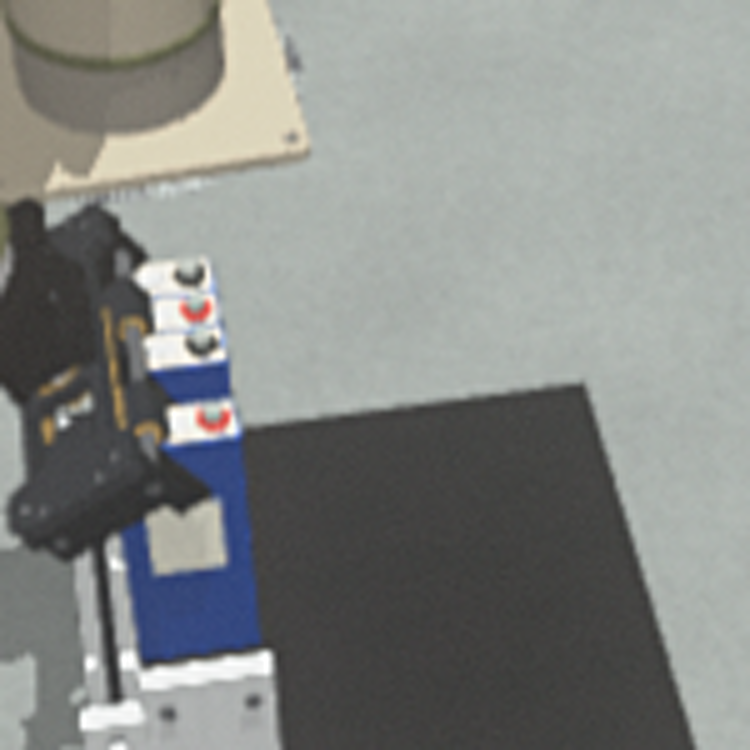

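View pics/t13.png

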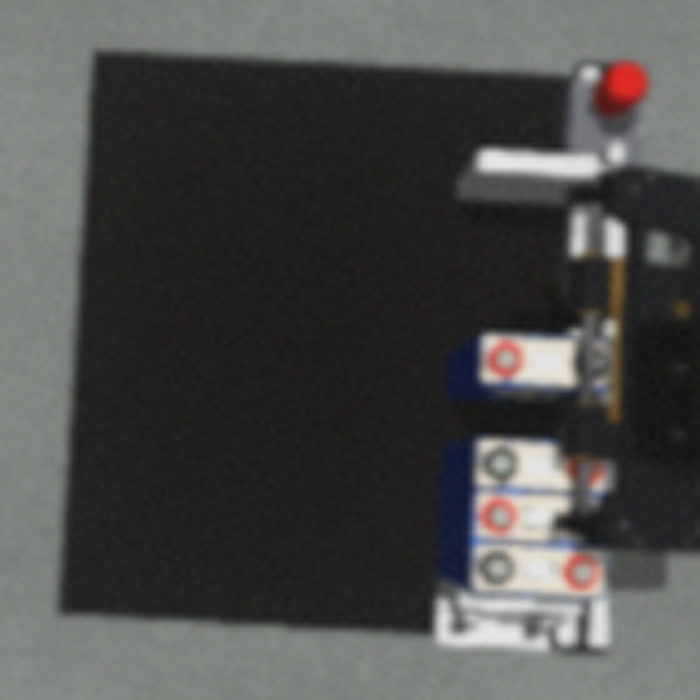

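Request:
arm_command(
  commands=[
    [42,[0,0,-0.005],[0,0,0]],
    [42,[0,0,-0.015],[0,0,0]],
    [42,[0,0,-0.03],[0,0,0]],
    [42,[0,0,-0.045],[0,0,0]],
    [42,[0,0,-0.06],[0,0,0]],
    [42,[0,0,-0.08],[0,0,0]],
    [42,[0,0,-0.1],[0,0,0]],
    [42,[0,0,-0.12],[0,0,0]],
    [42,[0,0,-0.12],[0,0,0]],
    [42,[0,0,-0.12],[0,0,0]],
  ],
)

```text
time: 16.02
ee_pos: [0.5025, -0.1281, 0.3072]
eef_rot: [0.697, 0.66, 0.205, -0.191]
ft_force: [-0.7, 0.2, -0.5]
width: 0.0364
```

Run:
```python
from g import *
pos()
c=camera("scene"); crop(c,165,125,315,275,5,"pics/s14.png")
c=camera("top"); crop(c,250,140,390,280,5,"pics/t14.png")
# handle tool pose: jaws along jig y, tool z down
P_=None
for sgn in (1,-1):
    y=MJ[:3,1]*sgn; z=np.array([0,0,-1.]); x=np.cross(y,z)
    G=np.eye(4); G[:3,:3]=np.c_[x,y,z]; hp=(MJ@[.198,-.05,.09,1])[:3]; G[:3,3]=hp-.051*z
    H=G.copy(); H[2,3]+=.1
    print(sgn,hp,delta(cur(),H),delta(cur(),G))
```

```text
t 16.02 q [-0.02  0.23  0.53  1.69 -0.62  1.54  0.57] ee [ 0.5025 -0.1281  0.3072] f [-0.7  0.2 -0.5] w 0.0364
z_tool in cell0 [-0.026  0.538 -0.843]
1 [ 0.67568471 -0.09069503  0.09      ] ([0.0032, 0.1713, 0.079], [0.4458, -0.4459, -1.5212]) ([-0.0507, 0.1712, 0.1632], [0.4458, -0.4459, -1.5212])
-1 [ 0.67568471 -0.09069503  0.09      ] ([0.0032, 0.1713, 0.079], [-0.4463, -0.4462, 1.5275]) ([-0.0507, 0.1712, 0.1632], [-0.4463, -0.4462, 1.5275])
```

View pics/s14.png

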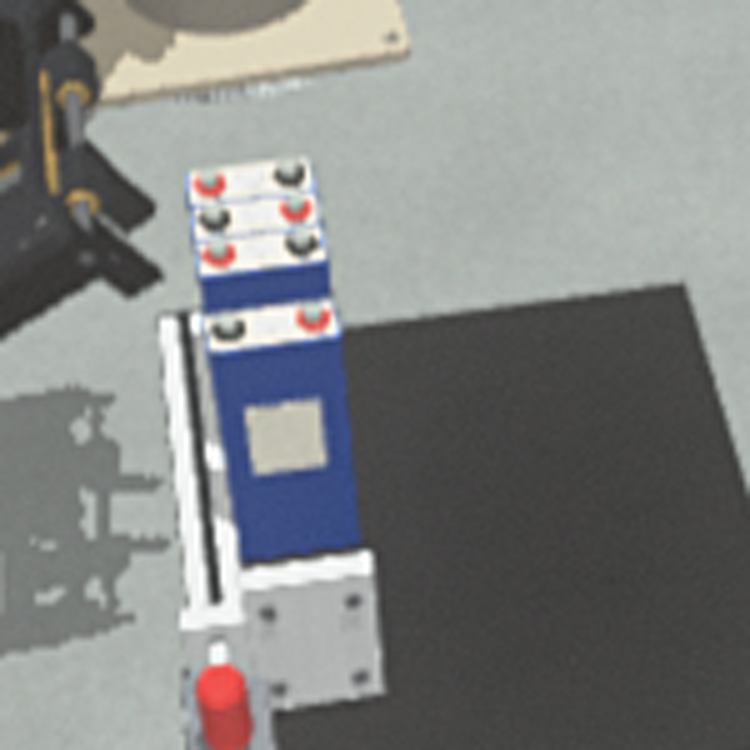

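View pics/t14.png

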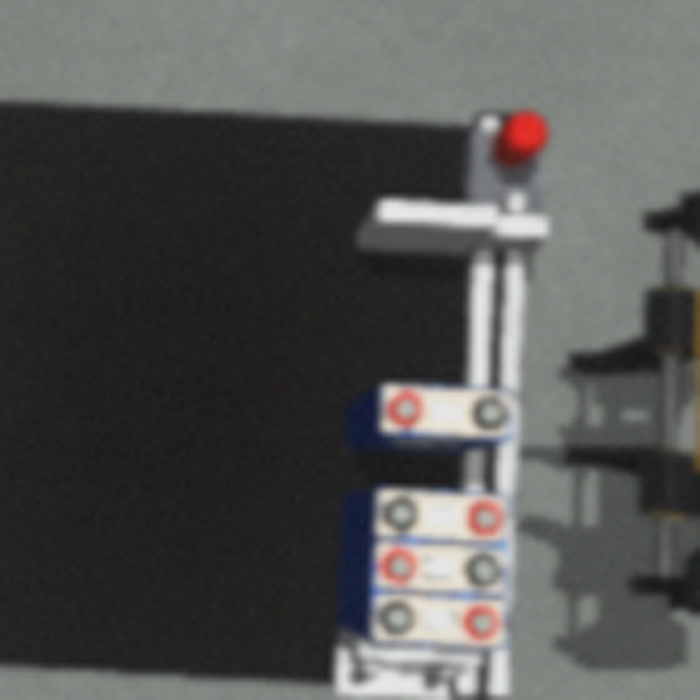

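The fourth cell now stands free, upright and at the rail (top crop 445,410), and the row is unchanged. Next is the handle.

Request:
arm_command(
  commands=[
    [60,[0.03,0.02,0.0],[-0.446,-0.446,1.5275]],
    [60,[0.03,0.05,0.02],[-0.446,-0.446,1.5275]],
    [60,[0.03,0.08,0.03],[-0.446,-0.446,1.5275]],
    [60,[0.03,0.11,0.037],[-0.446,-0.446,1.5275]],
    [60,[0.03,0.14,0.037],[-0.446,-0.446,1.5275]],
    [60,[0.03,0.171,0.037],[-0.446,-0.446,1.5275]],
    [60,[0.03,0.171,0.037],[-0.446,-0.446,1.5275]],
    [60,[0.03,0.171,0.037],[-0.446,-0.446,1.5275]],
    [60,[0.03,0.171,0.037],[-0.446,-0.446,1.5275]],
    [60,[0.03,0.171,0.037],[-0.446,-0.446,1.5275]],
  ],
  squeeze=25,
)

```text
time: 16.95
ee_pos: [0.6752, -0.0904, 0.2902]
eef_rot: [0.984, 0.159, 0.056, -0.053]
ft_force: [-0.3, 0.2, -0.2]
width: 0.0522
```

```bash
cat >> g.py <<'E'
def handle(hx,up=0.,hy=-.05,sgn=-1,z0=.09):
    y=MJ[:3,1]*sgn; z=np.array([0,0,-1.]); x=np.cross(y,z)
    G=np.eye(4); G[:3,:3]=np.c_[x,y,z]; G[:3,3]=(MJ@[hx,hy,z0,1])[:3]-(.051+up)*z; return G
E
python3 - <<'E'
from g import *
pos(); print(delta(cur(),handle(.198,.1)))
c=camera("top"); crop(c,250,140,390,280,5,"pics/t15.png")
E
```

```text
t 16.95 q [-0.38  0.48  0.71  1.4  -0.46  1.33 -0.88] ee [ 0.6752 -0.0904  0.2902] f [-0.3  0.2 -0.2] w 0.0522
z_tool in cell0 [ 0.079  0.131 -0.988]
([-0.0059, 0.0047, 0.0486], [-0.1099, -0.109, 0.3761])
```

View pics/t15.png

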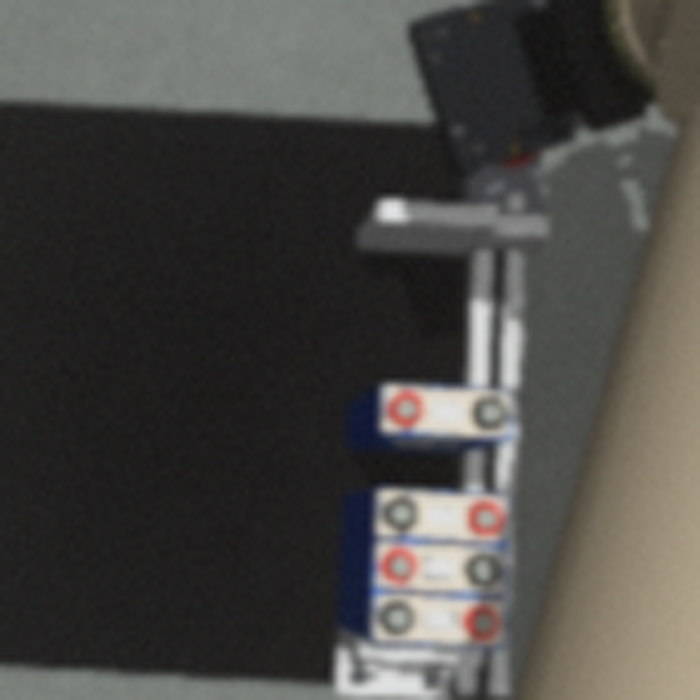

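Run:
```python
from g import *
c=camera("top"); u=250+524.5/5-.5; v=140+132.5/5-.5; w=atz(c,u,v,.112); print("top",w,np.linalg.inv(MJ)@np.r_[w,1])
c=camera("scene"); u=165+220.5/5-.5; v=125+681/5-.5; w=atz(c,u,v,.112); print("scene",w,np.linalg.inv(MJ)@np.r_[w,1])
```

```text
top [ 0.67106814 -0.08750047  0.112     ] [ 0.19320848 -0.04707436  0.112       1.        ]
scene [ 0.67523487 -0.08979347  0.112     ] [ 0.1974994  -0.04912561  0.112       1.        ]
```

Request:
arm_command(
  commands=[
    [60,[-0.006,0.0047,0.0],[-0.11,-0.109,0.376]],
    [60,[-0.006,0.0047,0.0],[-0.11,-0.109,0.376]],
    [60,[-0.006,0.0047,0.02],[-0.11,-0.109,0.376]],
    [60,[-0.006,0.0047,0.04],[-0.11,-0.109,0.376]],
    [60,[-0.006,0.0047,0.0486],[-0.11,-0.109,0.376]],
    [60,[-0.006,0.0047,0.0486],[-0.11,-0.109,0.376]],
    [60,[-0.006,0.0047,0.0486],[-0.11,-0.109,0.376]],
    [60,[-0.006,0.0047,0.0486],[-0.11,-0.109,0.376]],
    [60,[-0.006,0.0047,0.0486],[-0.11,-0.109,0.376]],
    [60,[-0.006,0.0047,0.0486],[-0.11,-0.109,0.376]],
  ],
)

```text
time: 17.93
ee_pos: [0.6762, -0.092, 0.2433]
eef_rot: [1.0, -0.026, 0.002, -0.001]
ft_force: [-0.0, -0.5, 0.3]
width: 0.0522
```

Run:
```python
from g import *
pos(); print(delta(cur(),handle(.198,.0)))
c=camera("scene"); crop(c,165,125,315,300,4,"pics/s16.png")
```

```text
t 17.93 q [-0.46  0.59  0.8   1.39 -0.42  1.33 -1.27] ee [ 0.6762 -0.092   0.2433] f [-0.  -0.5  0.3] w 0.0522
z_tool in cell0 [ 0.004  0.002 -1.   ]
([-0.001, -0.0011, 0.1023], [-0.002, -0.0046, 0.0054])
```

View pics/s16.png

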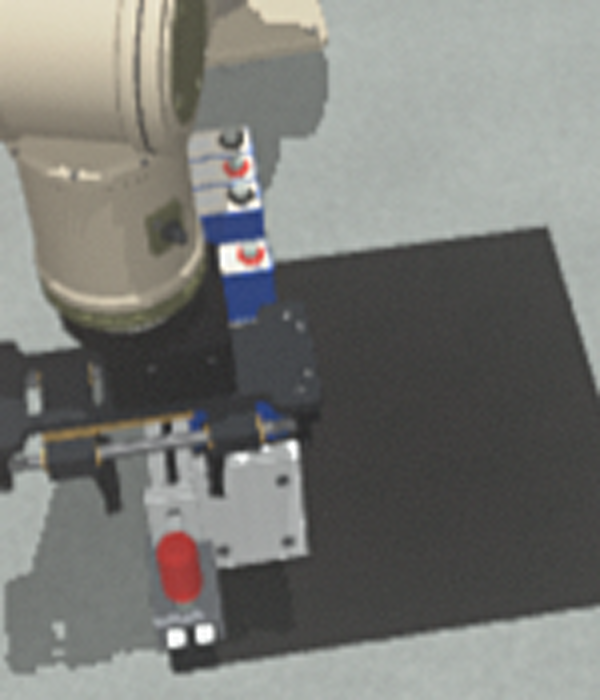

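Request:
arm_command(
  commands=[
    [60,[-0.002,-0.002,0.015],[-0.002,-0.0046,0.0054]],
    [60,[-0.002,-0.002,0.035],[-0.002,-0.0046,0.0054]],
    [60,[-0.002,-0.002,0.055],[-0.002,-0.0046,0.0054]],
    [60,[-0.002,-0.002,0.075],[-0.002,-0.0046,0.0054]],
    [60,[-0.002,-0.002,0.09],[-0.002,-0.0046,0.0054]],
    [60,[-0.002,-0.002,0.1],[-0.002,-0.0046,0.0054]],
    [60,[-0.002,-0.002,0.1],[-0.002,-0.0046,0.0054]],
    [35,[-0.002,-0.002,0.1],[-0.002,-0.0046,0.0054]],
    [10,[-0.002,-0.002,0.1],[-0.002,-0.0046,0.0054]],
    [10,[-0.002,-0.002,0.1],[-0.002,-0.0046,0.0054]],
  ],
  squeeze=25,
)

```text
time: 18.82
ee_pos: [0.675, -0.0894, 0.1434]
eef_rot: [1.0, -0.029, 0.0, 0.0]
ft_force: [0.0, -0.4, 0.4]
width: 0.0398
```

Run:
```python
from g import *
pos(); print((np.linalg.inv(MJ)@cur())[:3,3])
c=camera("scene"); crop(c,165,125,315,300,4,"pics/s17.png")
```

```text
t 18.82 q [-0.45  0.67  0.75  1.49 -0.48  1.16 -1.24] ee [ 0.675  -0.0894  0.1434] f [ 0.  -0.4  0.4] w 0.0398
z_tool in cell0 [ 0.    -0.001 -1.   ]
[ 0.19725499 -0.04872841  0.14337343]
```

View pics/s17.png

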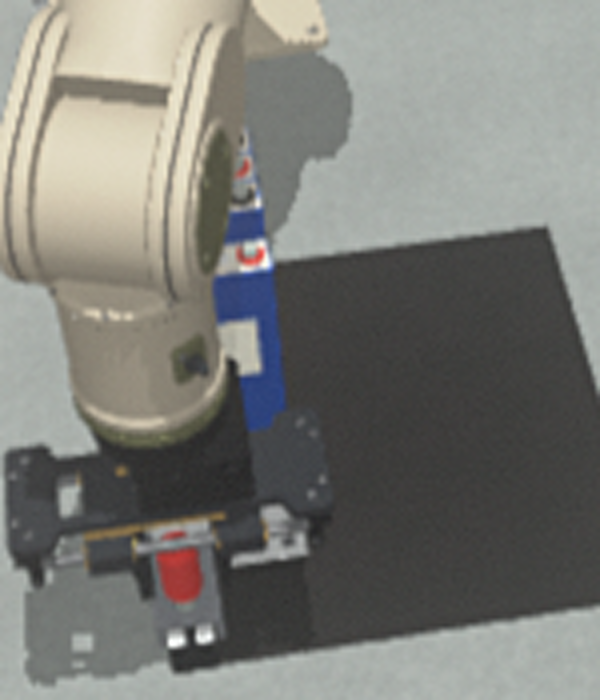

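Request:
arm_command(
  commands=[
    [10,[0,0,0],[0,0,0]],
    [10,[0,0,0],[0,0,0]],
    [10,[0,0,0],[0,0,0]],
    [10,[0,0,0],[0,0,0]],
    [10,[-0.005,0,0],[0,0,0]],
    [10,[-0.015,0,0],[0,0,0]],
    [10,[-0.03,0,0],[0,0,0]],
    [10,[-0.045,0,0],[0,0,0]],
    [10,[-0.055,0,0],[0,0,0]],
    [10,[-0.06,0,0],[0,0,0]],
  ],
  squeeze=25,
)

```text
time: 19.7
ee_pos: [0.6138, -0.0881, 0.143]
eef_rot: [1.0, -0.03, -0.0, 0.001]
ft_force: [2.6, -8.8, -2.9]
width: 0.0253
```

Run:
```python
from g import *
pos(); print((np.linalg.inv(MJ)@cur())[:3,3])
c=camera("scene"); cv2.imwrite("pics/s18.png",cv2.resize(c["pixels"][:,:,::-1][60:300,130:350],None,fx=2.5,fy=2.5))
c=camera("top"); crop(c,250,140,390,280,4,"pics/t18.png")
```

```text
t 19.7 q [-0.53  0.55  0.79  1.68 -0.43  1.1  -1.24] ee [ 0.6138 -0.0881  0.143 ] f [ 2.6 -8.8 -2.9] w 0.0253
z_tool in cell0 [ 0.    -0.003 -1.   ]
[ 0.13606295 -0.05096747  0.14300922]
```

View pics/s18.png

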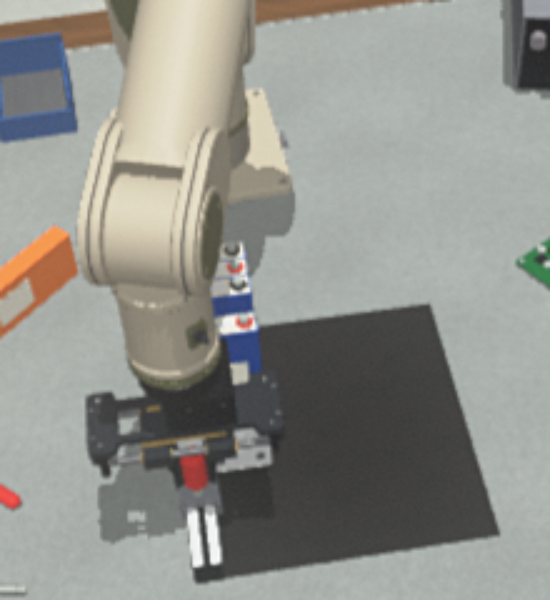

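View pics/t18.png

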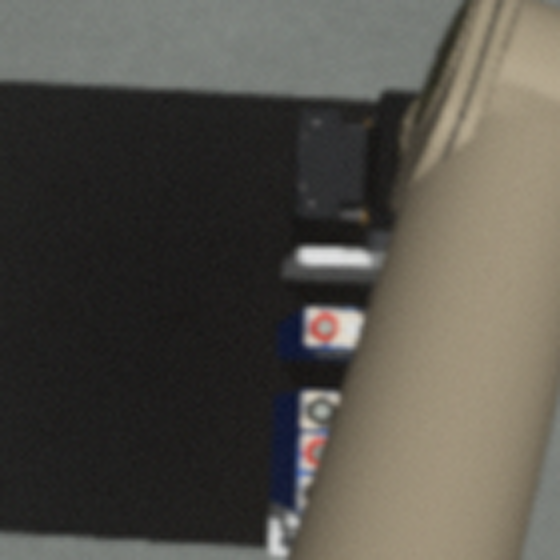

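Request:
arm_command(
  commands=[
    [10,[-0.003,0.001,0],[0,0,0]],
    [10,[-0.008,0.002,0],[0,0,0]],
    [10,[-0.014,0.002,0],[0,0,0]],
    [10,[-0.02,0.002,0],[0,0,0]],
    [10,[-0.025,0.002,0],[0,0,0]],
    [10,[-0.029,0.002,0],[0,0,0]],
    [10,[-0.032,0.002,0],[0,0,0]],
    [10,[-0.034,0.002,0],[0,0,0]],
    [10,[-0.035,0.002,0],[0,0,0]],
    [10,[-0.035,0.002,0],[0,0,0]],
  ],
)

```text
time: 20.63
ee_pos: [0.5792, -0.0863, 0.1429]
eef_rot: [1.0, -0.029, -0.001, 0.0]
ft_force: [0.7, -4.4, 6.5]
width: 0.0255
```

Run:
```python
from g import *
pos(); print((np.linalg.inv(MJ)@cur())[:3,3])
c=camera("scene"); crop(c,175,135,275,275,4,"pics/s19.png")
```

```text
t 20.63 q [-0.57  0.48  0.81  1.77 -0.39  1.06 -1.25] ee [ 0.5792 -0.0863  0.1429] f [ 0.7 -4.4  6.5] w 0.0255
z_tool in cell0 [-0.001 -0.001 -1.   ]
[ 0.10142374 -0.05116731  0.14286771]
```

View pics/s19.png

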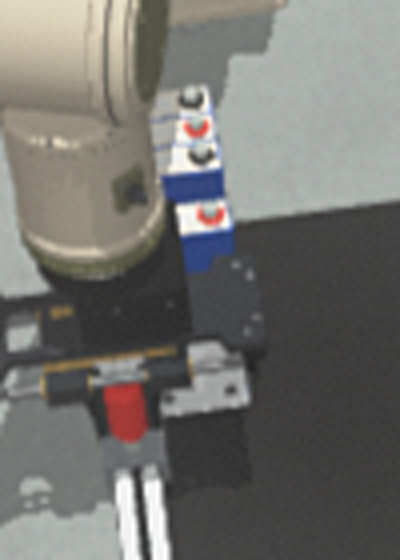

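Request:
arm_command(
  commands=[
    [10,[-0.002,0.001,0],[0,0,0]],
    [10,[-0.004,0.001,0],[0,0,0]],
    [10,[-0.006,0.001,0],[0,0,0]],
    [10,[-0.0085,0.001,0],[0,0,0]],
    [10,[-0.011,0.001,0],[0,0,0]],
    [10,[-0.0135,0.001,0],[0,0,0]],
    [10,[-0.016,0.001,0],[0,0,0]],
    [10,[-0.018,0.001,0],[0,0,0]],
    [10,[-0.02,0.001,0],[0,0,0]],
    [10,[-0.02,0.001,0],[0,0,0]],
  ],
)

```text
time: 21.52
ee_pos: [0.56, -0.0853, 0.1429]
eef_rot: [1.0, -0.028, 0.0, 0.0]
ft_force: [6.2, -3.2, 2.9]
width: 0.0249
```

Run:
```python
from g import *
pos(); print((np.linalg.inv(MJ)@cur())[:3,3])
c=camera("scene"); crop(c,175,135,275,275,4,"pics/s20.png")
c=camera("top"); crop(c,250,140,390,280,4,"pics/t20.png")
```

```text
t 21.52 q [-0.6   0.44  0.83  1.82 -0.37  1.04 -1.26] ee [ 0.56   -0.0853  0.1429] f [ 6.2 -3.2  2.9] w 0.0249
z_tool in cell0 [ 0.001 -0.    -1.   ]
[ 0.08217116 -0.0512387   0.14291749]
```

View pics/s20.png

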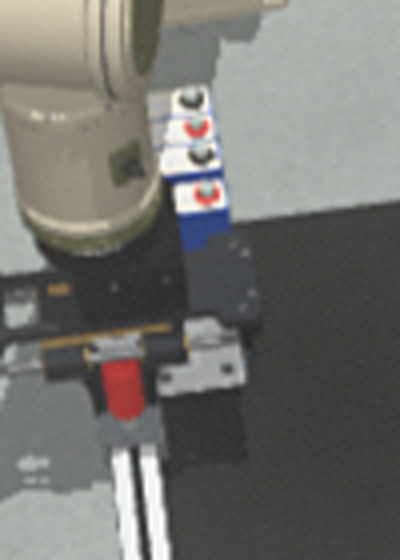

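View pics/t20.png

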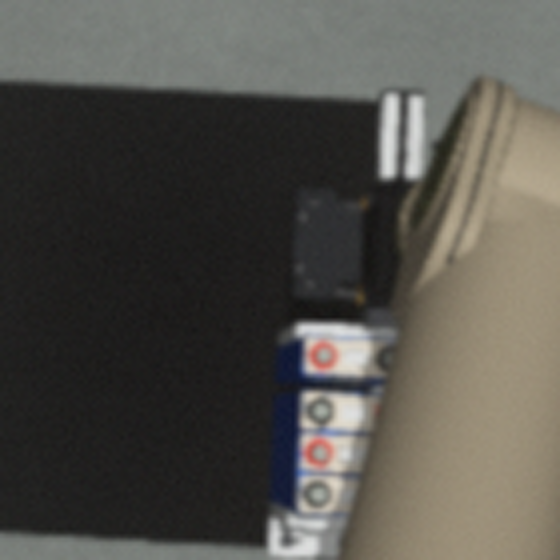

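Request:
arm_command(
  commands=[
    [10,[-0.002,0.001,0],[0,0,0]],
    [10,[-0.004,0.001,0],[0,0,0]],
    [10,[-0.006,0.001,0],[0,0,0]],
    [10,[-0.007,0.001,0],[0,0,0]],
    [10,[-0.008,0.001,0],[0,0,0]],
    [10,[-0.009,0.001,0],[0,0,0]],
    [10,[-0.01,0.001,0],[0,0,0]],
    [10,[-0.011,0.001,0],[0,0,0]],
    [10,[-0.011,0.001,0],[0,0,0]],
    [10,[-0.011,0.001,0],[0,0,0]],
  ],
)

```text
time: 22.45
ee_pos: [0.5501, -0.0849, 0.143]
eef_rot: [1.0, -0.028, 0.001, -0.0]
ft_force: [11.2, -1.6, -2.6]
width: 0.0253
```

Run:
```python
from g import *
pos(); print((np.linalg.inv(MJ)@cur())[:3,3])
c=camera("top"); crop(c,290,190,370,280,6,"pics/t21.png")
```

```text
t 22.45 q [-0.62  0.41  0.83  1.85 -0.35  1.03 -1.27] ee [ 0.5501 -0.0849  0.143 ] f [11.2 -1.6 -2.6] w 0.0253
z_tool in cell0 [ 0.003  0.    -1.   ]
[ 0.07230479 -0.05134031  0.14296517]
```

View pics/t21.png

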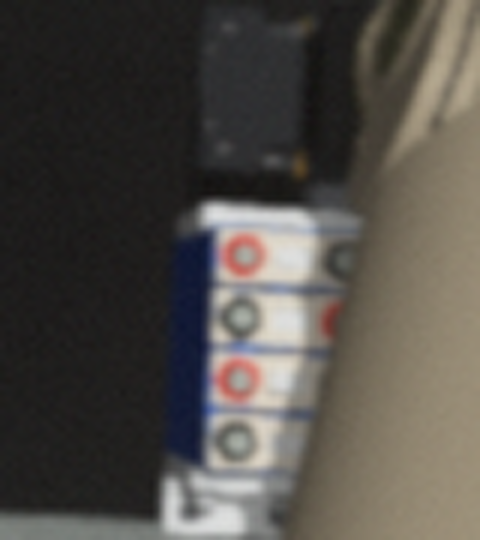

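Request:
arm_command(
  commands=[
    [10,[-0.0005,0,0],[0,0,0]],
    [10,[-0.001,0,0],[0,0,0]],
    [10,[-0.0015,0,0],[0,0,0]],
    [10,[-0.002,0,0],[0,0,0]],
    [10,[-0.0025,0,0],[0,0,0]],
    [10,[-0.003,0,0],[0,0,0]],
    [10,[-0.003,0,0],[0,0,0]],
    [10,[-0.003,0,0],[0,0,0]],
    [10,[-0.003,0,0],[0,0,0]],
    [10,[-0.003,0,0],[0,0,0]],
  ],
)

```text
time: 23.33
ee_pos: [0.5495, -0.0847, 0.1431]
eef_rot: [1.0, -0.028, 0.004, 0.001]
ft_force: [27.2, -3.3, -18.1]
width: 0.0255
```

Run:
```python
from g import *
pos(); print((np.linalg.inv(MJ)@cur())[:3,3])
c=camera("top"); crop(c,290,190,370,280,6,"pics/t22.png")
```

```text
t 23.33 q [-0.62  0.41  0.84  1.86 -0.35  1.02 -1.27] ee [ 0.5495 -0.0847  0.1431] f [ 27.2  -3.3 -18.1] w 0.0255
z_tool in cell0 [ 0.009 -0.001 -1.   ]
[ 0.07170089 -0.05120216  0.14311057]
```

View pics/t22.png

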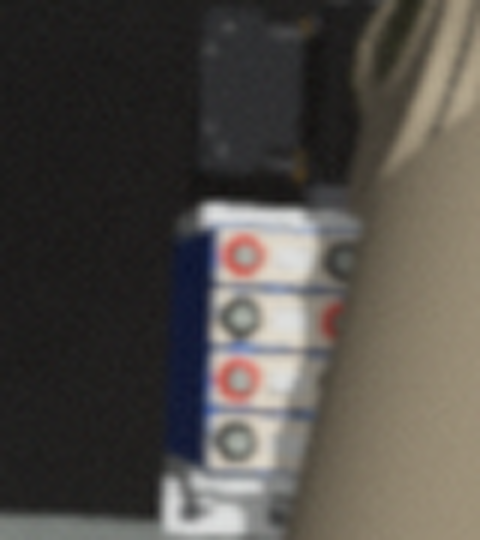

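The plate has come to a solid stop (27 N, only 0.6 mm of travel) and no gaps are visible. I'll relax the push, open, and rise.

Request:
arm_command(
  commands=[
    [10,[0.001,0,0],[0,0,0]],
    [10,[0.002,0,0],[0,0,0]],
    [10,[0.002,0,0],[0,0,0]],
    [40,[0.002,0,0],[0,0,0]],
    [60,[0.002,0,0],[0,0,0]],
    [60,[0.002,0,0],[0,0,0]],
    [60,[0.002,0,0],[0,0,0]],
    [60,[0.002,0,-0.005],[0,0,0]],
    [60,[0.002,0,-0.015],[0,0,0]],
    [60,[0.002,0,-0.03],[0,0,0]],
  ],
)

```text
time: 24.22
ee_pos: [0.5467, -0.0858, 0.1724]
eef_rot: [1.0, -0.029, -0.002, 0.0]
ft_force: [0.4, 1.1, -0.0]
width: 0.0515
```

Request:
arm_command(
  commands=[
    [60,[0,0,-0.02],[0,0,0]],
    [60,[0,0,-0.04],[0,0,0]],
    [60,[0,0,-0.06],[0,0,0]],
    [60,[0.02,0,-0.08],[0,0,0]],
    [60,[0.04,0.02,-0.1],[0,0,0]],
    [60,[0.06,0.05,-0.12],[0,0,0]],
    [60,[0.06,0.08,-0.14],[0,0,0]],
    [60,[0.06,0.11,-0.15],[0,0,0]],
    [60,[0.06,0.14,-0.15],[0,0,0]],
    [60,[0.06,0.17,-0.15],[0,0,0]],
  ],
)

```text
time: 25.05
ee_pos: [0.5977, -0.2606, 0.3242]
eef_rot: [1.0, -0.029, -0.0, 0.001]
ft_force: [-0.2, -0.4, 0.6]
width: 0.0523
```

Run:
```python
from g import *
pos()
c=camera("scene"); crop(c,175,135,295,285,5,"pics/s23.png"); cv2.imwrite("pics/s23f.png",c["pixels"][:,:,::-1])
c=camera("top"); crop(c,260,140,380,285,5,"pics/t23.png")
```

```text
t 25.05 q [-0.28  0.49  0.9   1.37 -0.38  1.46 -1.02] ee [ 0.5977 -0.2606  0.3242] f [-0.2 -0.4  0.6] w 0.0523
z_tool in cell0 [-0.    -0.001 -1.   ]
```

View pics/s23.png

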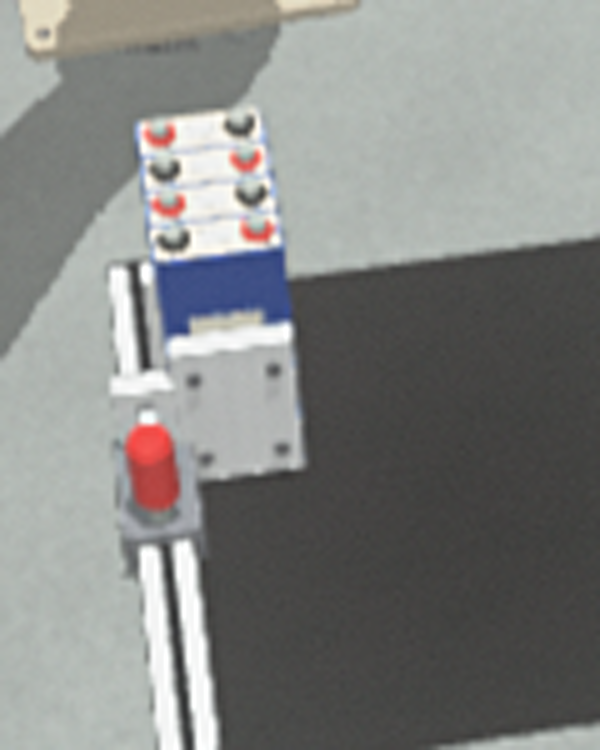

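View pics/t23.png

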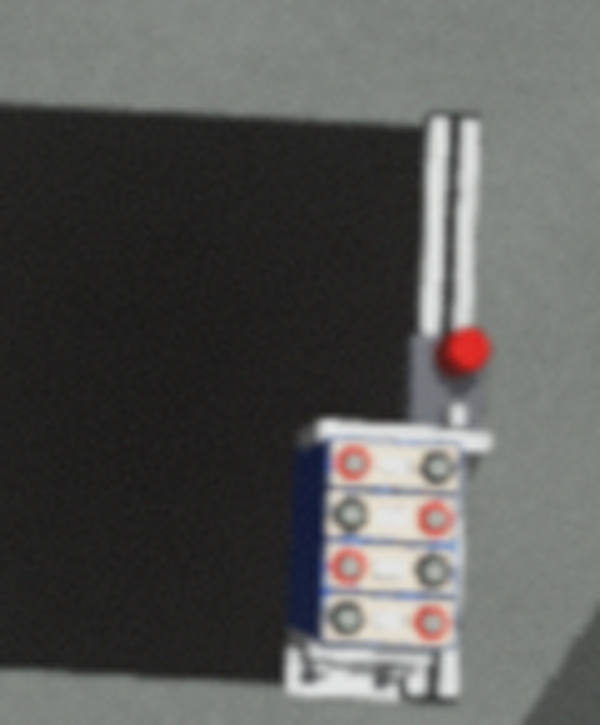

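View pics/s23f.png

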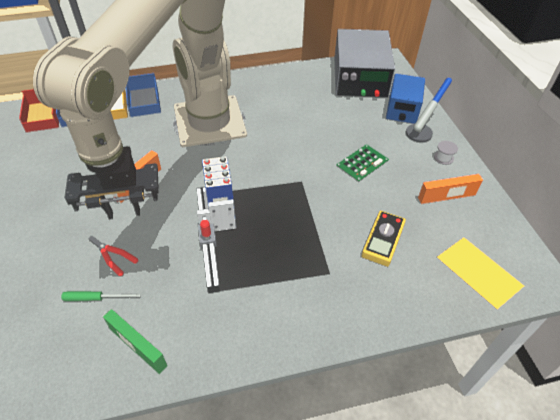

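All four cells stand flush without gaps (heads at top crop 390,465 to 390,620), with the plate up against them and the arm clear. The board (362,162), meter (384,238), pliers (115,255) and screwdriver (100,296) are where they were at the start.

```bash
python3 -c "
from bench import *
print(close_job())"
```

```text
the job is handed in; nothing more can be done
None
```

I tipped the fourth cell up about its foot edge, slid it square against the rail, and pushed the end plate home by its red handle. Then I let go, moved the arm clear and handed the job in at about 25 s of the 64 s allowed.

**Last checks:** The plate stopped solidly at 27 N. The final pictures show the four cells upright, level and without visible gaps. The board, meter, pliers and screwdriver sit at the same pixels as at the start. I did not read the plate's travel directly; the arm moved it about 126 mm, where about 127 mm was expected.

**What did not go to plan:**
- **Slip in the grip:** The cell pivoted a few degrees in the grip twice while its foot was pressed hard on the mat. I corrected this from the pictures.
- **Foot unloaded:** A few force readings around -6.5 N during the tip and slide suggest the foot carried almost no load for moments. By the pose estimates it stayed within about 1 to 2 mm of the mat.
- **Near miss with the row:** At about 81° of tip the gripper body came close over the row's studs. I turned back and slid the cell to the rail before finishing the tip. The row did not move.

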